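Fit the grating insert and lock it

TASK

The grater's lock has been left pushed out across its empty pocket. Slide the lock fully back in its slot, lay the grating insert (the one with rows of teeth) in the pocket so that it sits level and fully down with its tongue under the lock, then slide the lock fully home over the tongue and let go. Leave the slicing insert, the lemon and the salt shaker where they stand.

Things in the scene. Friction and masses are not known exactly. Their poses are not given: they have to be found in the camera images.
- grater: Box grater: white plastic deck, 209 mm long, 87 mm wide (46 mm at its handle), on a clear catch box; held firmly to the worktop by a suction foot, it does not move. Deck and handle tops are level, 60 mm above the worktop; origin under the middle, on the worktop. x runs from handle to pocket, z up. The deck's wide part begins 34 mm from the origin towards the handle.
- pocket (a point): Where insert_center comes to lie, 52 mm above the worktop; axes as the grater's. The pocket round it is 97 (x) by 66 mm (y): 2.5 and 2 mm clear of the insert each side; ledges 44 mm above the worktop; its walls flare 3 mm outward over the top 4 mm (an end can hang there: press it down). Both long walls are cut away for fingers over the middle 52 mm, right out, down to 39 mm.
- tongue_bay (a point): Where insert_tongue comes to lie: in the 43 mm wide bay at the pocket's handle end, with 3 mm or more of room round the tongue, 54 mm from pocket, 48 mm above the worktop. Axes as the grater's.
- lock (a joint): Lock slide, in m: 0 = fully back, towards the handle's end (pocket free); 0.020 = fully home (its flat steel bolt covers 12 mm of the insert's tongue). Above about 0.006 the bolt stands in the bay and the insert cannot go in. Hard stops at both ends; friction of about 3 N keeps it where it is left; no spring.
- lock_scoop (a point): On the grey lock slide: centre of the floor of its finger scoop, 52 mm above the worktop; axes as the grater's, +x locks. The scoop is 28 mm long (x), 28 mm wide (y), 8 mm deep; at each x end a 4 mm thick ridge, flush with the handle's top. One fingertip fits in; two closed fingers may be too thick.
- slot_mid (a point): Middle of the recessed slot in the handle, in which the lock slides, at the height of the handle's top (60 mm); axes as the grater's. The slot is 56 mm long (x), 28 mm wide (y). The handle's sides are 23 mm either side of it with only air beyond, so the other, open finger can hang beside the handle.
- insert_center (a point): Centre of the loose grating insert, 8 mm above its underside: a grey frame 92 mm long (x), 62 mm wide (y), 16 mm high round a steel plate with rows of teeth, about 0.12 kg, lying flat, teeth up. Gripped by the middle of its flat sides (y). x: along the frame, away from its tongue; z up.
- insert_tongue (a point): Middle of the insert's tongue, a lip 36 mm wide and 8 mm high that stands out 16 mm from the frame's -x end at the underside; this point is 54 mm from insert_center, 4 mm above the underside.
- lemon: Yellow lemon, 83 mm long, behind the grater; origin at the middle of its underside. A bystander.
- salt: Glass salt shaker with a grey cap, 44 mm wide, 90 mm high, behind the grater; origin at the centre of its underside. A bystander.
- slicing_center (a point): Centre of the other insert, the slicing one: the same frame and tongue, but with a smooth ramp and one slanting steel blade instead of the grating teeth. It stays where it lies; it and the grating insert may lie in either of two places. A bystander.

How it is judged:
On the way, in this order (a step that is already met when the one before it is completed fails the run):
1. the lock is drawn back (value of joint lock below 0.004 m), for 0.1 s.
2. the insert is down in the pocket, tongue towards the lock (horizontal distance between insert_center and pocket below 0.004 m and z of insert_center in the frame of pocket below 0.0025 m and distance between insert_tongue and tongue_bay below 0.006 m), for 0.2 s.
At the end, for the whole second after the job is handed in: The insert lies in the pocket within 4 mm sideways and 2.5 mm in height of fully seated, level within 0.06 rad, its tongue within 6 mm of its place in the bay, and the lock is at least 16 mm of its 20 mm home (all of step 2 and value of joint lock above 0.016 m and z of insert_center in the frame of pocket above -0.0025 m and angle between insert_center's own z axis and vertical below 0.06 rad); the robot touches nothing.
It fails at once if the slicing insert, the lemon or the salt shaker was moved by more than 30 mm (distance of any of lemon, salt, slicing_center from where it was at the start of the episode above 0.03 m).
It also fails if it takes over 64 s, if anything falls off the work surface, if the arm or the gripper's body presses on something with over 40 N, if the wrist force passes 120 N, or if a joint passes its speed limit or range.

ROBOT

A 6-joint arm with a two-finger parallel gripper is mounted at the origin on a cart in front of the work surface, level with it; the furniture and walls round the work are solid. World frame = base frame: x ahead of the robot, y to its left, z up, the work surface at z = 0. Lengths are in m, angles in rad, forces in N, time in s.
With the tool pointing down it reaches from about 0.3 to 0.75 m from the base axis. Payload 8.5 kg.
Tool frame: the origin (TCP) lies at the centre of the arm's flange, where the gripper is bolted on; the fingertips stand 166 mm ahead of it and the grasp point (between the pads) lies 147 mm ahead of it; z points along the fingers, y is the line along which they close (so a half turn about z gives the same grasp; the last joint's range is limited). The gripper opens to 88 mm and grips with 3 to 60 N. Pads are 18 mm wide; open, the fingers measure 123 mm over their backs; the gripper's body (75 mm by 187 mm) begins 45 mm behind the grasp point.
Start: joints at [-1.423, 0.381, 1.297, -0, 1.464, -0.215], TCP at [0.195, -0.514, 0.405] pointing down, gripper open.
Joint ranges: [-3.11, 3.11], [-0.89, 2.33], [0.22, 2.48], [-1.42, 4.56], [0.17, 2.85], [-2.88, 2.88]. Speed limits (rad/s): [2.39, 2.39, 3.14, 3.14, 3.14, 3.14].

INTERFACE

Orientations are given as a unit quaternion [w, x, y, z].
In Python, from workcell import r gives the robot as it stands.
- The arm moves only by the tool arm_command, never from a script. Its argument "commands" is a list of rows, each an object with "jaw": the opening, from -1 (shut) to 1 (fully open); "delta_pos": the shift along the tool's x, y, z in mm, a list of three; "turn": the turn about the tool's z in degrees. A call has 1 to 5 rows; each row shifts and turns the commanded pose from where the row before left it, along the tool's axes as they then stand; what a row does not reach is not made up. A row lasts 1/12 s, in which the tool goes at most 41.7 mm and 7.16 degrees, less where a joint would pass 70% of its speed; a pose out of reach is approached as far as the arm can. A call with a gripper value outside its range is refused whole. The fingers move at their own pace and stop on an object; "newtons" is the grip in N (left out, the last holds). Time passes only in rows, so rows that do not move let the fingers close. It gives the time, the measured TCP pose, the force, the opening and the grip force at its end, in the units of the state.
- r.get_state(): the state, without advancing time (a new reading comes with each control period).
- r.get_image(name): name is "side" or "top"; returns a dict with "pixels" (480x640x3 uint8, red, green, blue), "fov_y" (degrees; the focal length in pixels is half the picture's height over the tangent of half this angle, whatever the lens; pixels are square), "cx", "cy" (the principal point, pixels), "xyz" and "orientation" of the camera in the world. Camera axes: x right, y down, z forward; pixel columns grow to the right and rows downward; lengths in m; the calibration is good to about 2 mm. A picture is of the moment at which its call begins. There is no depth.
- r.close_job(): hands the job in; it is judged then, once.
The state is a dict: "t": time; "joint_pos": joint angles; "qd": joint speeds; "effort": joint torques, N m; "position": TCP position; "tcp_rot": TCP orientation; "force": force on the tool from outside, world axes, zero at the start; "wrist_torque": the same for the moment, N m; "finger_gap": opening from 0.0 (shut) to 1.0 (fully open); "gripper_force": force on a finger pad.
Only numpy, scipy, OpenCV 4.12 (cv2) and the standard library are available. Lean on these libraries where they do the work, as an engineer would, in place of code of your own. Each camera call takes 0.05 s, during which the arm holds its last target. There are 200 camera calls.

## Working session

There is one attempt and no reset: what is moved stays moved. The work goes in short steps, Python scripts to look and compute and a tool call to move; the robot and the scene stay as the last step left them, time stands still between calls to the robot, and variables do not carry over. Pictures are saved under pics/ and viewed, at most 10 in all, crops included, and the job is handed in when it is done.

Besides the shell and the picture viewer there is one more tool, called as name([rows], argument=value, ...), one row to a line, values as JSON. arm_command: Moves the arm, as the interface text tells. Its arguments: {"type":"object","properties":{"commands":{"type":"array","items":{"type":"object","properties":{"jaw":{"type":"number"},"delta_pos":{"type":"array","items":{"type":"number"}},"turn":{"type":"number"}}}},"newtons":{"type":"number"}},"required":["commands"]}

```bash
mkdir -p pics; cat > h.py <<'E'
import numpy as np, cv2
from scipy.spatial.transform import Rotation as R
from workcell import r
def rot(q): return R.from_quat([q[1],q[2],q[3],q[0]])
def snap(n,f):
    d=r.get_image(n); cv2.imwrite(f,cv2.cvtColor(d["pixels"],cv2.COLOR_RGB2BGR)); np.save(f+'.npy',{k:v for k,v in d.items() if k!='pixels'},allow_pickle=True); return d
def cal(f): return np.load(f+'.npy',allow_pickle=True).item()
def px2w(d,u,v,z):
    fl=240/np.tan(np.radians(d["fov_y"])/2)
    k=rot(d["orientation"]).apply([(u-d["cx"])/fl,(v-d["cy"])/fl,1]); c=np.array(d["xyz"])
    return c+k*(z-c[2])/k[2]
def w2px(d,p):
    fl=240/np.tan(np.radians(d["fov_y"])/2)
    k=rot(d["orientation"]).inv().apply(np.array(p)-d["xyz"]); return [d["cx"]+fl*k[0]/k[2],d["cy"]+fl*k[1]/k[2]]
E
python3 - <<'E'
from h import *
for n in("top","side"):
    d=snap(n,f'pics/{n}0.png'); print({k:v for k,v in d.items() if k!='pixels'})
print(r.get_state())
E
```

```text
{'fov_y': 54.97360406338118, 'cx': 310.8136452754075, 'cy': 236.92145244245435, 'xyz': array([0.49676717, 0.15580858, 0.91453881]), 'orientation': array([ 0.05753735, -0.70301475,  0.70749944, -0.04363781])}
{'fov_y': 43.20906577219464, 'cx': 320.8492787900628, 'cy': 246.63872960219555, 'xyz': array([-0.03474222,  0.6585625 ,  0.69233553]), 'orientation': array([ 0.18970814, -0.40433968,  0.80662849, -0.3871314 ])}
{'t': 0.1, 'joint_pos': array([-1.42327075e+00,  3.81121704e-01,  1.29816424e+00, -2.98868284e-06,
        1.46359172e+00, -2.15264863e-01]), 'qd': array([ 0.00058402, -0.00248715, -0.00221005,  0.000544  , -0.00116097,
       -0.00152416]), 'effort': array([ 3.39270475e-03, -4.38645458e+01, -2.24911290e+01,  7.14296079e-02,
        3.41914943e-02, -7.59570889e-05]), 'position': array([ 0.19519552, -0.51415056,  0.40421008]), 'tcp_rot': array([-6.42187837e-04,  9.83592718e-01,  1.80402197e-01,  2.02724826e-05]), 'force': array([0.05871702, 0.14997179, 0.0953477 ]), 'wrist_torque': array([-0.03641835, -0.0213709 ,  0.02465936]), 'gripper_force': 0.0, 'finger_gap': 0.998160846781502}
```

View pics/top0.png

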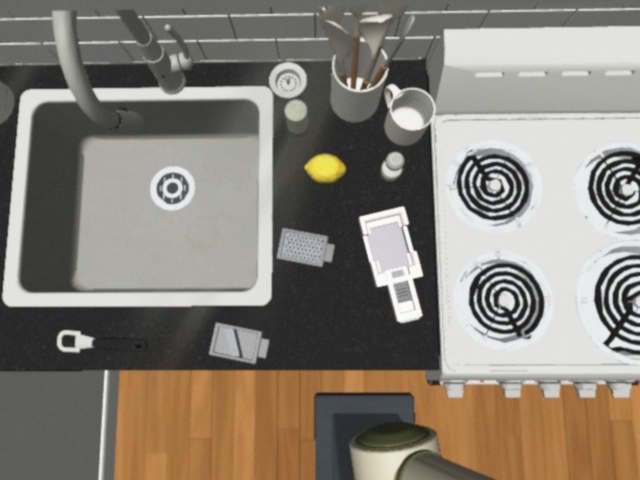

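View pics/side0.png

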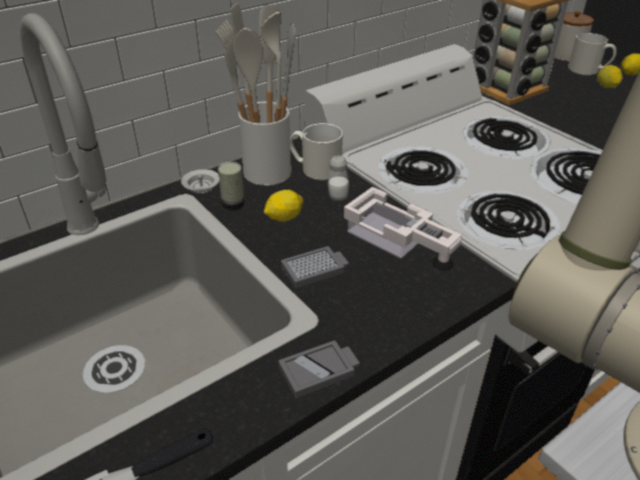

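The grating insert is at about (303,247) in the top view, with its tongue at (329,252). The grater's pocket is at (390,245) and its handle end at (408,318). The slicing insert lies at (237,342). I'll enlarge both for corners.

```bash
python3 - <<'E'
import cv2
a=cv2.imread('pics/top0.png')
c=a[200:330,270:435]; c=cv2.resize(c,None,fx=4.5,fy=4.5,interpolation=cv2.INTER_CUBIC)
for i in range(0,165,10): cv2.putText(c,str(270+i),(int(i*4.5),8),0,.3,(0,255,255)); cv2.line(c,(int((i+.5)*4.5),10),(int((i+.5)*4.5),16),(0,255,255))
for i in range(0,130,10): cv2.putText(c,str(200+i),(0,int((i+.5)*4.5)+4),0,.3,(0,255,255)); cv2.line(c,(22,int((i+.5)*4.5)),(28,int((i+.5)*4.5)),(0,255,255))
cv2.imwrite('pics/crop1.png',c)
E
```

```text
(no output)
```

View pics/crop1.png

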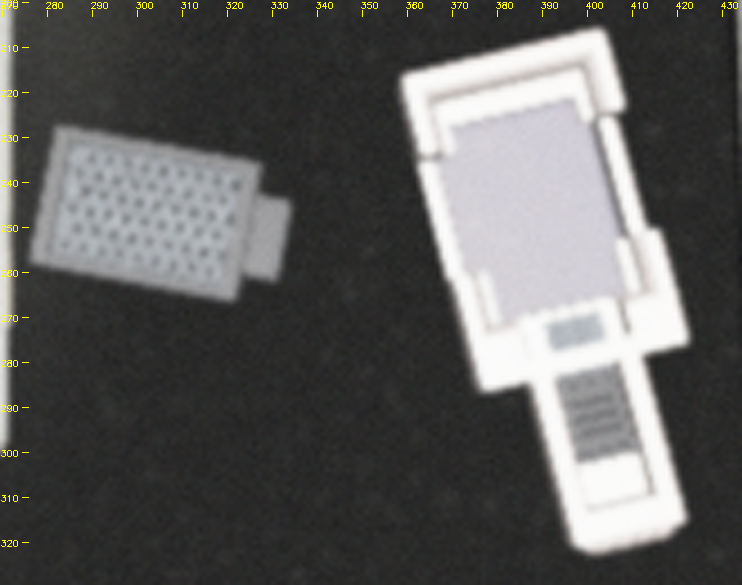

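```bash
cat > m.py <<'E'
from h import *
from scipy.optimize import least_squares
d=cal('pics/top0.png')
def P(x,y,z): return px2w(d,270+x/4.5-.5,200+y/4.5-.5,z)[:2]
def fit(img,loc,z):
    W=np.array([P(*p,z) for p in img]); L=np.array(loc)
    f=lambda q:((L@np.array([[np.cos(q[2]),np.sin(q[2])],[-np.sin(q[2]),np.cos(q[2])]])+q[:2])-W).ravel()
    s=min((least_squares(f,[*W.mean(0),a]) for a in (-2,-.7,.7,2,3)),key=lambda s:s.cost); print(s.x,np.degrees(s.x[2]),'res mm',(s.fun*1e3).round(1)); return s.x
print('grater'); g=fit([(402,75),(605,29),(689,343),(482,391)],[(.1045,.0435),(.1045,-.0435),(-.034,-.0435),(-.034,.0435)],.060)
def inG(x,y,z):
    v=P(x,y,z)-g[:2]; c,s=np.cos(g[2]),np.sin(g[2]); return (np.array([c*v[0]+s*v[1],-s*v[0]+c*v[1]])*1e3).round(1)
for n,p in dict(handL=(573,545,.06),handR=(688,520,.06),pockTL=(428,97,.06),pockTR=(585,63,.06),wallinR=(592,68,.06),pockBL=(487,332,.060),slotEndL=(590,509,.06),slotEndR=(655,494,.06),slotTopL=(556,378,.06),slotTopR=(620,362,.06),lockBackL=(578,463,.06),lockBackR=(638,450,.06),bayTL=(525,318,.06),bolt=(547,333,.05),boltT=(575,318,.05)).items(): print(n,inG(*p))
print('insert')
i=fit([(55,125),(262,162),(236,301),(31,264)],[(-.046,.031),(.046,.031),(.046,-.031),(-.046,-.031)],.016)
for p in [(291,206),(278,282)]: print(P(*p,.008)-i[:2],np.linalg.norm(P(*p,.008)-i[:2]))
E
python3 m.py
```

```text
grater
[0.56809717 0.01653815 0.22249607] 12.748085790095848 res mm [ 1.6  0.2  2.   0.5 -1.8 -0.3 -1.9 -0.4]
handL [-100.4   22.9]
handR [-101.1  -24.7]
pockTL [91.3 35.4]
pockTR [ 90.3 -31.7]
wallinR [ 87.6 -34. ]
pockBL [-9.2 35.5]
slotEndL [-88.   12.6]
slotEndR [-88.1 -14.5]
slotTopL [-33.8  12.8]
slotTopR [-33.4 -14.3]
lockBackL [-69.1  12.7]
lockBackR [-69.5 -12.3]
bayTL [-7.1 19. ]
bolt [-14.9  10.1]
boltT [-11.5  -2.7]
insert
[ 0.60704462  0.190786   -1.75469058] -100.53636469548493 res mm [-0.2 -0.3  0.1 -0.  -0.  -0.6  0.1  0.8]
[ 0.00344783 -0.06356755] 0.06366098907493516
[-0.03001157 -0.05747861] 0.06484199807140942
```

The grater is at about (0.568, 0.017) with yaw 12.7°, and the insert at (0.607, 0.191) with yaw −100.5°. The grater's length measures 2.5% short, so I'll overlay the model on both views.

```bash
cat > ov.py <<'E'
from h import *
def overlay(f,G,box,s,pc=41.2,sm=-60.8,lk=.02,draw=True):
    d=cal(f); a=cv2.imread(f); u0,v0,u1,v1=box
    c=cv2.resize(a[v0:v1,u0:u1],None,fx=s,fy=s,interpolation=cv2.INTER_CUBIC)
    C,S=np.cos(G[2]),np.sin(G[2])
    def W(x,y,z): return [G[0]+(C*x-S*y)/1e3,G[1]+(S*x+C*y)/1e3,z/1e3]
    def poly(pts,col):
        q=[w2px(d,W(*p)) for p in pts]; q=[((u-u0+.5)*s,(v-v0+.5)*s) for u,v in q]
        cv2.polylines(c,[np.array(q).astype(int)],True,col,1,cv2.LINE_AA)
    def rect(x,hx,hy,z): return [(x-hx,-hy,z),(x+hx,-hy,z),(x+hx,hy,z),(x-hx,hy,z)]
    poly([(-104.5,-23,60),(-34,-23,60),(-34,-43.5,60),(104.5,-43.5,60),(104.5,43.5,60),(-34,43.5,60),(-34,23,60),(-104.5,23,60)],(0,0,255))
    poly(rect(pc,51.5,36,60),(0,200,0)); poly(rect(sm,28,14,60),(255,0,0)); poly(rect(pc,48.5,33,44),(255,0,255))
    return c
E
python3 - <<'E'
from ov import *
G=[.5685,.0167,.2225]
a=overlay('pics/top0.png',G,(350,195,435,330),4.4)
b=overlay('pics/side0.png',G,(335,175,470,275),3.1)
o=np.zeros((600,800,3),np.uint8); o[:a.shape[0],:a.shape[1]]=a[:600]; o[:b.shape[0],376:376+b.shape[1]]=b[:, :424]
cv2.imwrite('pics/ov1.png',o)
E
```

```text
(no output)
```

View pics/ov1.png

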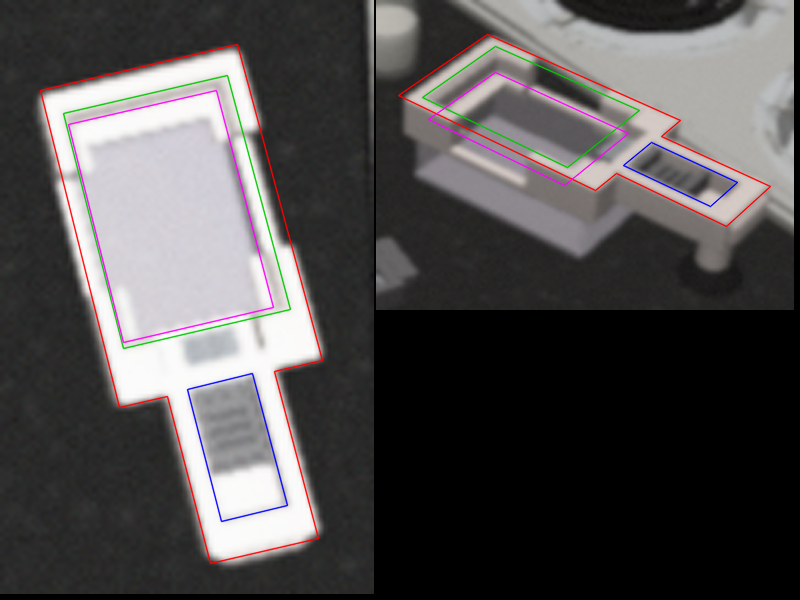

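```bash
cat > go.py <<'E'
from h import *
G=np.array([.5685,.0167]); GY=.2225; I=np.array([.607,.191]); IY=-1.7547
PC=41.2; SM=-60.8
def gw(x,y): c,s=np.cos(GY),np.sin(GY); return G+np.array([c*x-s*y,s*x+c*y])/1e3
def plan(xy,z,yaw=None):
    s=r.get_state(); q=rot(s['tcp_rot']); X=q.apply([1,0,0]); y0=np.arctan2(X[1],X[0])
    if yaw is None: yaw=y0
    dy=(yaw-y0+np.pi)%(2*np.pi)-np.pi
    e=np.array([*xy,z])-s['position']
    c,sn=np.cos(yaw),np.sin(yaw); T=np.array([[c,sn,0],[sn,-c,0],[0,0,-1]])
    print('turn',round(-np.degrees(dy),1),'then delta mm',(T@e*1e3).round(1),'| yaw',round(np.degrees(y0),1),'pos',s['position'].round(4),'F',s['force'].round(1),'gap',round(s['finger_gap'],3),'gf',round(s['gripper_force'],1),'t',s['t'],'j6',s['joint_pos'][5].round(2))
E
python3 -c "
from go import *
plan(gw(SM+10,52.75),.26,GY)"
```

```text
turn 8.0 then delta mm [ 430.4 -488.1  144.2] | yaw 20.8 pos [ 0.1952 -0.5142  0.4042] F [0.1 0.1 0.1] gap 0.998 gf 0.0 t 0.1 j6 -0.22
```

arm_command([
  {"jaw": 1,"turn": 4,"delta_pos": [0,0,0]},
  {"jaw": 1,"turn": 4,"delta_pos": [0,0,0]},
  {"jaw": 1,"delta_pos": [26,-30,0]},
  {"jaw": 1,"delta_pos": [26,-30,0]},
  {"jaw": 1,"delta_pos": [26,-30,0]},
])

```text
invalid input at $.commands[2]: expected keys jaw, delta_pos, turn
```

arm_command([
  {"jaw": 1,"delta_pos": [26,-30,0]},
  {"jaw": 1,"delta_pos": [26,-30,0]},
  {"jaw": 1,"delta_pos": [26,-30,0]},
  {"jaw": 1,"delta_pos": [26,-30,0]},
  {"jaw": 1,"delta_pos": [26,-30,0]},
])

```text
invalid input at $.commands[0]: expected keys jaw, delta_pos, turn
```

arm_command([
  {"jaw": 1,"delta_pos": [26,-30,0]},
  {"jaw": 1,"delta_pos": [26,-30,0]},
  {"jaw": 1,"delta_pos": [26,-30,0]},
  {"jaw": 1,"delta_pos": [26,-30,0]},
  {"jaw": 1,"delta_pos": [26,-30,0]},
])

```text
invalid input at $.commands[0]: expected keys jaw, delta_pos, turn
```

arm_command([
  {"jaw": 1,"delta_pos": [26,-30,0]},
  {"jaw": 1,"delta_pos": [13,-10,30]},
  {"jaw": 1,"delta_pos": [0,0,40]},
  {"jaw": 1,"delta_pos": [0,0,30]},
  {"jaw": 1,"delta_pos": [0,0,0]},
])

```text
invalid input at $.commands[0]: expected keys jaw, delta_pos, turn
```

```bash
python3 -c "
from go import *
plan(gw(SM+10,52.75),.26,GY)"
```

```text
turn 8.0 then delta mm [ 430.4 -488.1  144.2] | yaw 20.8 pos [ 0.1952 -0.5142  0.4042] F [0.1 0.1 0.1] gap 0.998 gf 0.0 t 0.1 j6 -0.22
```

All three keys are needed in every row.

arm_command([
  {"jaw": 1,"turn": 4,"delta_pos": [0,0,0]},
  {"jaw": 1,"turn": 4,"delta_pos": [0,0,0]},
  {"jaw": 1,"turn": 0,"delta_pos": [26,-30,0]},
  {"jaw": 1,"turn": 0,"delta_pos": [26,-30,0]},
  {"jaw": 1,"turn": 0,"delta_pos": [26,-30,0]},
])

```text
t: 0.52
position: [0.2515, -0.408, 0.4041]
tcp_rot: [-0.001, 0.994, 0.111, -0.0]
force: [1.3, -0.3, -0.1]
finger_gap: 1.002
gripper_force: 0.0
```

arm_command([
  {"jaw": 1,"turn": 0,"delta_pos": [26,-30,0]},
  {"jaw": 1,"turn": 0,"delta_pos": [26,-30,0]},
  {"jaw": 1,"turn": 0,"delta_pos": [26,-30,0]},
  {"jaw": 1,"turn": 0,"delta_pos": [26,-30,0]},
  {"jaw": 1,"turn": 0,"delta_pos": [26,-30,0]},
])

```text
t: 0.93
position: [0.3452, -0.2322, 0.4046]
tcp_rot: [-0.0, 0.994, 0.111, -0.0]
force: [0.7, -0.0, 0.1]
finger_gap: 0.998
gripper_force: 0.0
```

arm_command([
  {"jaw": 1,"turn": 0,"delta_pos": [26,-30,0]},
  {"jaw": 1,"turn": 0,"delta_pos": [26,-30,0]},
  {"jaw": 1,"turn": 0,"delta_pos": [26,-30,0]},
  {"jaw": 1,"turn": 0,"delta_pos": [26,-30,0]},
  {"jaw": 1,"turn": 0,"delta_pos": [26,-30,0]},
])

```text
t: 1.35
position: [0.4389, -0.057, 0.4047]
tcp_rot: [-0.0, 0.994, 0.111, -0.0]
force: [1.6, -0.4, 0.6]
finger_gap: 0.999
gripper_force: 0.0
```

arm_command([
  {"jaw": 1,"turn": 0,"delta_pos": [26,-30,0]},
  {"jaw": 1,"turn": 0,"delta_pos": [13,-10,30]},
  {"jaw": 1,"turn": 0,"delta_pos": [0,0,40]},
  {"jaw": 1,"turn": 0,"delta_pos": [0,0,30]},
  {"jaw": 1,"turn": 0,"delta_pos": [0,0,0]},
])

```text
t: 1.77
position: [0.4667, -0.0108, 0.3001]
tcp_rot: [-0.002, 0.994, 0.112, -0.005]
force: [-0.3, 0.1, -0.6]
finger_gap: 0.994
gripper_force: 0.0
```

```bash
python3 -c "
from go import *
plan(gw(SM+10,52.75),.26,GY)"
```

```text
turn 0.1 then delta mm [ 54.6 -57.1  40.1] | yaw 12.8 pos [ 0.4667 -0.0108  0.3001] F [-0.3  0.1 -0.6] gap 0.994 gf 0.0 t 1.7667 j6 1.07
```

arm_command([
  {"jaw": 1,"turn": 0,"delta_pos": [25,-27,0]},
  {"jaw": 1,"turn": 0,"delta_pos": [25,-27,0]},
  {"jaw": 1,"turn": 0,"delta_pos": [5,-3,20]},
  {"jaw": 1,"turn": 0,"delta_pos": [0,0,20]},
  {"jaw": 1,"turn": 0,"delta_pos": [0,0,0]},
])

```text
t: 2.18
position: [0.5086, 0.0567, 0.2634]
tcp_rot: [-0.0, 0.994, 0.112, -0.002]
force: [-0.3, -0.5, -1.4]
finger_gap: 0.995
gripper_force: 0.0
```

```bash
python3 -c "
from go import *
plan(gw(SM+10,52.75),.2205,GY)
from ov import *
snap('side','pics/s1.png');snap('top','pics/t1.png')
a=overlay('pics/side1.png' if 0 else 'pics/s1.png',[.5685,.0167,.2225],(335,130,495,280),2.7)
b=cv2.resize(cv2.imread('pics/t1.png')[200:340,350:430],None,fx=4,fy=4)
o=np.zeros((600,800,3),np.uint8);o[:a.shape[0],:a.shape[1]]=a;o[:560,450:770]=b;cv2.imwrite('pics/c2.png',o)"
```

```text
turn 0.1 then delta mm [-1.2 -0.5 42.9] | yaw 12.8 pos [0.5086 0.0567 0.2634] F [-0.3 -0.5 -1.4] gap 0.995 gf 0.0 t 2.1833 j6 1.23
```

View pics/c2.png

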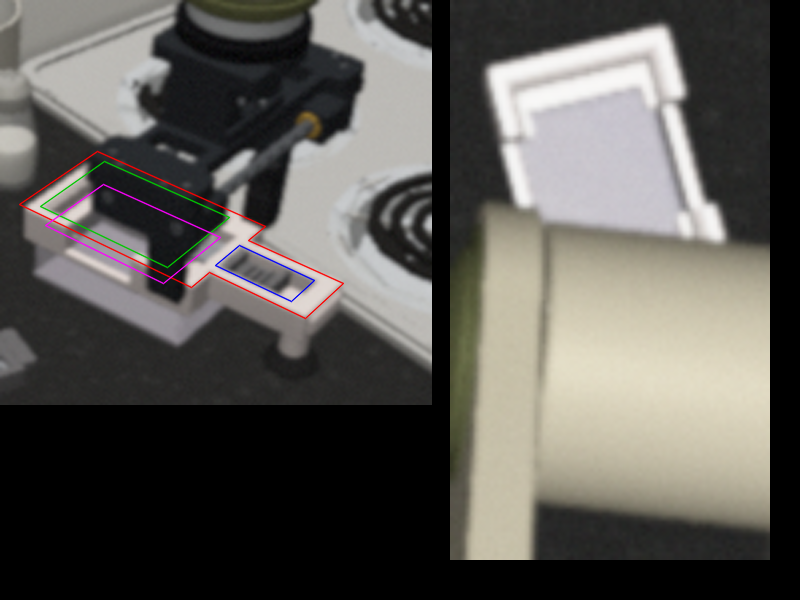

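The side view shows the near finger tip at crop (165,300) and the far one at about (262,228). I'll check both against the model.

```bash
python3 -c "
from go import *
d=cal('pics/s1.png');s=r.get_state();q=rot(s['tcp_rot'])
for y in(52.75,-52.75):
  for x in (-9,9):
    for dy in (-8.75,8.75):
      p=s['position']+q.apply([x/1e3,(y+dy)/1e3,.166]); u,v=w2px(d,p); print(y,x,dy,p.round(3),round((u-335+.5)*2.7),round((v-130+.5)*2.7))"
```

```text
52.75 -9 -8.75 [0.51  0.011 0.1  ] 263 226
52.75 -9 8.75 [ 0.514 -0.006  0.1  ] 278 213
52.75 9 -8.75 [0.528 0.015 0.1  ] 238 215
52.75 9 8.75 [ 0.531 -0.002  0.1  ] 254 203
-52.75 -9 -8.75 [0.487 0.114 0.1  ] 165 306
-52.75 -9 8.75 [0.491 0.097 0.1  ] 183 292
-52.75 9 -8.75 [0.504 0.118 0.1  ] 140 294
-52.75 9 8.75 [0.508 0.101 0.1  ] 157 280
```

arm_command([
  {"jaw": 1,"turn": 0,"delta_pos": [-1,0,15]},
  {"jaw": 1,"turn": 0,"delta_pos": [0,0,15]},
  {"jaw": 1,"turn": 0,"delta_pos": [0,0,6]},
  {"jaw": 1,"turn": 0,"delta_pos": [0,0,3]},
  {"jaw": 1,"turn": 0,"delta_pos": [0,0,0]},
])

```text
t: 2.7
position: [0.5079, 0.0558, 0.2265]
tcp_rot: [0.0, 0.994, 0.111, 0.0]
force: [-0.6, -0.4, -0.1]
finger_gap: 0.999
gripper_force: 0.0
```

arm_command([
  {"jaw": 1,"turn": 0,"delta_pos": [0,0,2]},
  {"jaw": 1,"turn": 0,"delta_pos": [0,0,1]},
  {"jaw": 1,"turn": 0,"delta_pos": [0,0,0]},
  {"jaw": 1,"turn": 0,"delta_pos": [0,0,0]},
])

```text
t: 3.03
position: [0.5078, 0.0561, 0.2231]
tcp_rot: [0.0, 0.994, 0.111, 0.0]
force: [-0.7, 0.1, 0.4]
finger_gap: 0.997
gripper_force: 0.0
```

```bash
python3 -c "
from go import *
plan(gw(SM+10,52.75),.2205,GY)"
```

```text
turn 0.0 then delta mm [-0.3 -0.9  2.6] | yaw 12.8 pos [0.5078 0.0561 0.2231] F [-0.7  0.1  0.4] gap 0.997 gf 0.0 t 3.0333 j6 1.23
```

arm_command([
  {"jaw": 1,"turn": 0,"delta_pos": [0,0,2.5]},
  {"jaw": 1,"turn": 0,"delta_pos": [0,0,0]},
  {"jaw": 1,"turn": 0,"delta_pos": [-5,0,0]},
  {"jaw": 1,"turn": 0,"delta_pos": [-5,0,0]},
  {"jaw": 1,"turn": 0,"delta_pos": [0,0,0]},
])

```text
t: 3.45
position: [0.4973, 0.0538, 0.2203]
tcp_rot: [0.0, 0.994, 0.111, 0.0]
force: [0.5, -0.1, 0.4]
finger_gap: 1.002
gripper_force: 0.0
```

arm_command([
  {"jaw": 1,"turn": 0,"delta_pos": [-4,0,0]},
  {"jaw": 1,"turn": 0,"delta_pos": [-4,0,0]},
  {"jaw": 1,"turn": 0,"delta_pos": [-3,0,0]},
  {"jaw": 1,"turn": 0,"delta_pos": [0,0,0]},
])

```text
t: 3.78
position: [0.4867, 0.0514, 0.2203]
tcp_rot: [0.0, 0.994, 0.111, -0.0]
force: [0.6, -0.5, -0.5]
finger_gap: 0.999
gripper_force: 0.2
```

arm_command([
  {"jaw": 1,"turn": 0,"delta_pos": [-2,0,0]},
  {"jaw": 1,"turn": 0,"delta_pos": [-2,0,0]},
])

```text
t: 3.95
position: [0.4839, 0.0506, 0.2205]
tcp_rot: [0.0, 0.994, 0.112, 0.002]
force: [11.9, 6.1, -4.3]
finger_gap: 0.997
gripper_force: 6.3
```

arm_command([
  {"jaw": 1,"turn": 0,"delta_pos": [-1.5,0,0]},
  {"jaw": 1,"turn": 0,"delta_pos": [0,0,0]},
])

```text
t: 4.12
position: [0.4832, 0.0505, 0.2207]
tcp_rot: [0.0, 0.994, 0.112, 0.003]
force: [12.3, 5.1, -7.1]
finger_gap: 0.998
gripper_force: 6.7
```

```bash
python3 -c "
from go import *
plan(gw(SM-10,52.75),.2205,GY)
snap('side','pics/s2.png');snap('top','pics/t2.png')
b=cv2.resize(cv2.imread('pics/t2.png')[200:340,350:430],None,fx=4,fy=4)
a=cv2.resize(cv2.imread('pics/s2.png')[180:280,335:475],None,fx=3,fy=3)
o=np.zeros((600,800,3),np.uint8);o[:a.shape[0],:a.shape[1]]=a;o[:560,450:770]=b;cv2.imwrite('pics/c3.png',o)"
```

```text
turn 0.1 then delta mm [ 4.9 -1.   0.2] | yaw 12.8 pos [0.4832 0.0505 0.2207] F [12.3  5.1 -7.1] gap 0.998 gf 6.7 t 4.1167 j6 1.21
```

View pics/c3.png

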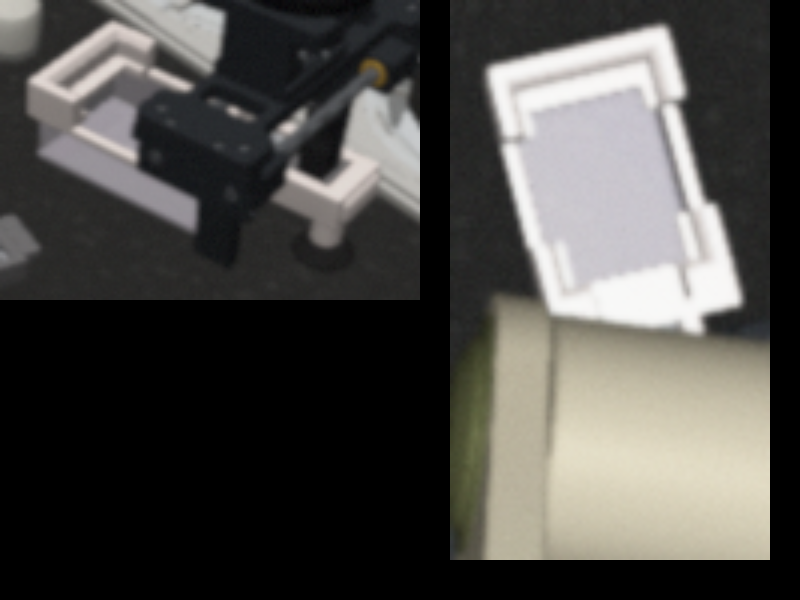

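The hard stop came at the predicted travel and the bay is clear: the top view shows no grey bolt at (395,273). Next I back off and go to the insert.

arm_command([
  {"jaw": 1,"turn": 0,"delta_pos": [4,0,0]},
  {"jaw": 1,"turn": 0,"delta_pos": [0,0,-10]},
  {"jaw": 1,"turn": 0,"delta_pos": [0,0,-30]},
  {"jaw": 1,"turn": 0,"delta_pos": [0,0,-30]},
  {"jaw": 1,"turn": -7,"delta_pos": [0,0,0]},
])

```text
t: 4.63
position: [0.4861, 0.0512, 0.2946]
tcp_rot: [0.001, 0.985, 0.171, 0.003]
force: [0.7, -0.1, 1.0]
finger_gap: 1.002
gripper_force: 0.0
```

arm_command([
  {"jaw": 1,"turn": -7,"delta_pos": [0,0,0]},
  {"jaw": 1,"turn": -7,"delta_pos": [0,0,0]},
  {"jaw": 1,"turn": -7,"delta_pos": [0,0,0]},
  {"jaw": 1,"turn": -7,"delta_pos": [0,0,0]},
  {"jaw": 1,"turn": -7,"delta_pos": [0,0,0]},
])

```text
t: 5.05
position: [0.4853, 0.0512, 0.29]
tcp_rot: [-0.001, 0.887, 0.463, -0.001]
force: [-0.2, -0.0, -1.3]
finger_gap: 0.999
gripper_force: 0.0
```

arm_command([
  {"jaw": 1,"turn": -7,"delta_pos": [0,0,0]},
  {"jaw": 1,"turn": -7,"delta_pos": [0,0,0]},
  {"jaw": 1,"turn": -7,"delta_pos": [0,0,0]},
  {"jaw": 1,"turn": -4,"delta_pos": [0,0,0]},
  {"jaw": 1,"turn": 0,"delta_pos": [0,0,0]},
])

```text
t: 5.47
position: [0.4853, 0.0512, 0.29]
tcp_rot: [-0.001, 0.767, 0.642, -0.001]
force: [0.6, -0.5, -0.4]
finger_gap: 1.003
gripper_force: 0.0
```

```bash
python3 -c "
from go import *
plan(I,.22,IY+np.pi)"
```

```text
turn 0.5 then delta mm [159.7  94.   70. ] | yaw 79.9 pos [0.4853 0.0512 0.29  ] F [ 0.6 -0.5 -0.4] gap 1.003 gf 0.0 t 5.4667 j6 0.04
```

arm_command([
  {"jaw": 1,"turn": 0.5,"delta_pos": [32,19,0]},
  {"jaw": 1,"turn": 0,"delta_pos": [32,19,0]},
  {"jaw": 1,"turn": 0,"delta_pos": [32,19,0]},
  {"jaw": 1,"turn": 0,"delta_pos": [32,19,0]},
  {"jaw": 1,"turn": 0,"delta_pos": [32,18,0]},
])

```text
t: 5.88
position: [0.6083, 0.1926, 0.29]
tcp_rot: [-0.0, 0.771, 0.637, -0.001]
force: [0.2, -0.0, 0.3]
finger_gap: 1.002
gripper_force: 0.0
```

arm_command([
  {"jaw": 1,"turn": 0,"delta_pos": [0,0,35]},
  {"jaw": 1,"turn": 0,"delta_pos": [0,0,35]},
  {"jaw": 1,"turn": 0,"delta_pos": [0,0,0]},
])

```text
t: 6.13
position: [0.6061, 0.1913, 0.2136]
tcp_rot: [-0.003, 0.771, 0.637, -0.005]
force: [-0.9, 0.4, -1.3]
finger_gap: 0.997
gripper_force: 0.0
```

```bash
python3 -c "
from go import *
plan(I,.169,IY+np.pi)
snap('side','pics/s3.png')
a=cv2.resize(cv2.imread('pics/s3.png')[170:300,235:385],None,fx=4,fy=4)
cv2.imwrite('pics/c4.png',a)
d=cal('pics/s3.png');s=r.get_state();q=rot(s['tcp_rot'])
for y in(44,-44):
  for x in (-9,9):
      p=s['position']+q.apply([x/1e3,y/1e3,.166]); print(y,x,p.round(3),[round((a-b+.5)*4) for a,b in zip(w2px(d,p),(235,170))])"
```

```text
turn -0.3 then delta mm [-0.1  1.  44.6] | yaw 79.2 pos [0.6061 0.1913 0.2136] F [-0.9  0.4 -1.3] gap 0.997 gf 0.0 t 6.1333 j6 0.31
44 -9 [0.647 0.174 0.051] [284, 248]
44 9 [0.65  0.192 0.051] [246, 259]
-44 -9 [0.561 0.19  0.052] [375, 364]
-44 9 [0.564 0.208 0.052] [335, 377]
```

View pics/c4.png

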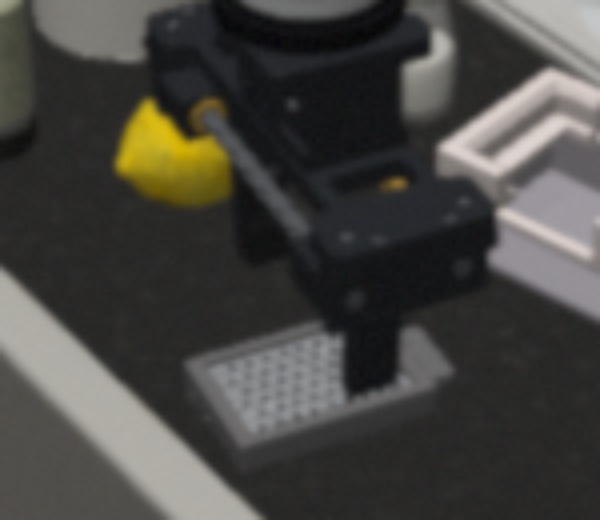

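The fingers straddle the insert, with the near tip at crop (370,385) as predicted. Descend and grip.

arm_command([
  {"jaw": 1,"turn": 0,"delta_pos": [0,1,20]},
  {"jaw": 1,"turn": 0,"delta_pos": [0,0,15]},
  {"jaw": 1,"turn": 0,"delta_pos": [0,0,7]},
  {"jaw": 1,"turn": 0,"delta_pos": [0,0,0]},
  {"jaw": 1,"turn": 0,"delta_pos": [0,0,0]},
])

```text
t: 6.6
position: [0.6089, 0.1908, 0.1799]
tcp_rot: [0.0, 0.77, 0.638, 0.001]
force: [-0.4, -0.1, 0.7]
finger_gap: 0.996
gripper_force: 0.0
```

```bash
python3 -c "
from go import *
plan(I,.169,IY+np.pi)"
```

```text
turn -0.2 then delta mm [-0.1 -2.  10.9] | yaw 79.2 pos [0.6089 0.1908 0.1799] F [-0.4 -0.1  0.7] gap 0.996 gf 0.0 t 6.6 j6 0.31
```

arm_command([
  {"jaw": 1,"turn": 0,"delta_pos": [0,-2,5]},
  {"jaw": 1,"turn": 0,"delta_pos": [0,0,4]},
  {"jaw": 1,"turn": 0,"delta_pos": [0,0,1.5]},
  {"jaw": 1,"turn": 0,"delta_pos": [0,0,0]},
  {"jaw": -1,"turn": 0,"delta_pos": [0,0,0]},
], newtons=20)

```text
t: 7.02
position: [0.6067, 0.1913, 0.1678]
tcp_rot: [-0.0, 0.77, 0.638, -0.0]
force: [0.8, 0.0, 0.1]
finger_gap: 0.947
gripper_force: 0.0
```

arm_command([
  {"jaw": -1,"turn": 0,"delta_pos": [0,0,0]},
  {"jaw": -1,"turn": 0,"delta_pos": [0,0,0]},
  {"jaw": -1,"turn": 0,"delta_pos": [0,0,0]},
  {"jaw": -1,"turn": 0,"delta_pos": [0,0,0]},
])

```text
t: 7.35
position: [0.6067, 0.1913, 0.1679]
tcp_rot: [0.0, 0.77, 0.638, 0.0]
force: [-0.0, -0.2, 0.3]
finger_gap: 0.702
gripper_force: 20.0
```

```bash
python3 -c "
from go import *
plan(I,.169,IY+np.pi)"
```

```text
turn -0.2 then delta mm [-0.2  0.3 -1.1] | yaw 79.3 pos [0.6067 0.1913 0.1679] F [-0.  -0.2  0.3] gap 0.702 gf 20.0 t 7.35 j6 0.31
```

arm_command([
  {"jaw": -1,"turn": 0,"delta_pos": [0,0,-15]},
  {"jaw": -1,"turn": 0,"delta_pos": [0,0,-35]},
  {"jaw": -1,"turn": 0,"delta_pos": [0,0,-35]},
  {"jaw": -1,"turn": 0,"delta_pos": [0,0,-35]},
  {"jaw": -1,"turn": -6,"delta_pos": [0,0,0]},
])

```text
t: 7.77
position: [0.6073, 0.1915, 0.295]
tcp_rot: [0.003, 0.736, 0.677, 0.005]
force: [0.5, 0.4, -1.1]
finger_gap: 0.703
gripper_force: 20.0
```

arm_command([
  {"jaw": -1,"turn": -6,"delta_pos": [0,0,0]},
  {"jaw": -1,"turn": -6,"delta_pos": [0,0,0]},
  {"jaw": -1,"turn": -6,"delta_pos": [0,0,0]},
  {"jaw": -1,"turn": -6,"delta_pos": [0,0,0]},
  {"jaw": -1,"turn": -6,"delta_pos": [0,0,0]},
])

```text
t: 8.18
position: [0.6065, 0.1913, 0.2875]
tcp_rot: [-0.0, 0.533, 0.846, -0.0]
force: [-0.5, 0.2, -1.4]
finger_gap: 0.703
gripper_force: 20.0
```

arm_command([
  {"jaw": -1,"turn": -6,"delta_pos": [0,0,0]},
  {"jaw": -1,"turn": -6,"delta_pos": [0,0,0]},
  {"jaw": -1,"turn": -6,"delta_pos": [0,0,0]},
  {"jaw": -1,"turn": -6,"delta_pos": [0,0,0]},
  {"jaw": -1,"turn": -6,"delta_pos": [0,0,0]},
])

```text
t: 8.6
position: [0.6065, 0.1913, 0.2875]
tcp_rot: [-0.0, 0.296, 0.955, -0.0]
force: [-0.4, -1.1, -2.1]
finger_gap: 0.702
gripper_force: 20.0
```

arm_command([
  {"jaw": -1,"turn": -6,"delta_pos": [0,0,0]},
  {"jaw": -1,"turn": -6,"delta_pos": [0,0,0]},
  {"jaw": -1,"turn": -6,"delta_pos": [0,0,0]},
  {"jaw": -1,"turn": -6,"delta_pos": [0,0,0]},
  {"jaw": -1,"turn": -6,"delta_pos": [0,0,0]},
])

```text
t: 9.02
position: [0.6065, 0.1913, 0.2874]
tcp_rot: [-0.0, 0.039, 0.999, -0.0]
force: [-0.3, 0.7, -1.2]
finger_gap: 0.703
gripper_force: 20.0
```

arm_command([
  {"jaw": -1,"turn": -6,"delta_pos": [0,0,0]},
  {"jaw": -1,"turn": -6,"delta_pos": [0,0,0]},
  {"jaw": -1,"turn": 0,"delta_pos": [0,0,0]},
])

```text
t: 9.27
position: [0.6066, 0.1913, 0.2875]
tcp_rot: [-0.0, -0.065, 0.998, -0.0]
force: [-0.4, 0.8, -1.7]
finger_gap: 0.704
gripper_force: 20.0
```

```bash
python3 -c "
from go import *
plan(gw(PC,0),.25,GY+np.pi)"
```

```text
turn -5.3 then delta mm [  34.4 -161.9   37.5] | yaw -172.5 pos [0.6066 0.1913 0.2875] F [-0.4  0.8 -1.7] gap 0.704 gf 20.0 t 9.2667 j6 -1.58
```

arm_command([
  {"jaw": -1,"turn": -5.3,"delta_pos": [0,0,0]},
  {"jaw": -1,"turn": 0,"delta_pos": [7,-33,0]},
  {"jaw": -1,"turn": 0,"delta_pos": [7,-33,0]},
  {"jaw": -1,"turn": 0,"delta_pos": [7,-33,0]},
  {"jaw": -1,"turn": 0,"delta_pos": [7,-33,0]},
])

```text
t: 9.68
position: [0.6078, 0.0551, 0.2876]
tcp_rot: [-0.0, -0.108, 0.994, 0.0]
force: [-0.2, 0.6, -1.5]
finger_gap: 0.705
gripper_force: 20.0
```

arm_command([
  {"jaw": -1,"turn": 0,"delta_pos": [6,-30,0]},
  {"jaw": -1,"turn": 0,"delta_pos": [0,0,20]},
  {"jaw": -1,"turn": 0,"delta_pos": [0,0,15]},
  {"jaw": -1,"turn": 0,"delta_pos": [0,0,0]},
  {"jaw": -1,"turn": 0,"delta_pos": [0,0,0]},
])

```text
t: 10.1
position: [0.6087, 0.0258, 0.2524]
tcp_rot: [-0.001, -0.109, 0.994, 0.0]
force: [0.4, 0.4, -1.0]
finger_gap: 0.698
gripper_force: 20.0
```

```bash
python3 -c "
from go import *
plan(gw(PC,0),.23,GY+np.pi)
s=r.get_state();print(s['joint_pos'].round(2))"
```

```text
turn -0.3 then delta mm [ 0.1 -0.  22.4] | yaw -167.5 pos [0.6087 0.0258 0.2524] F [ 0.4  0.4 -1. ] gap 0.698 gf 20.0 t 10.1 j6 -1.94
[-0.15  0.62  1.34  0.    1.18 -1.94]
```

arm_command([
  {"jaw": -1,"turn": -0.3,"delta_pos": [0,0,14]},
  {"jaw": -1,"turn": 0,"delta_pos": [0,0,0]},
  {"jaw": -1,"turn": 0,"delta_pos": [0,0,0]},
])

```text
t: 10.35
position: [0.6088, 0.0262, 0.2393]
tcp_rot: [0.0, -0.112, 0.994, 0.0]
force: [-0.5, -0.4, -0.8]
finger_gap: 0.702
gripper_force: 20.0
```

```bash
python3 -c "
from go import *
plan(gw(PC,0),.2119,GY+np.pi)
from ov import *
snap('side','pics/s4.png')
B=(335,160,470,260);k=5.9
a=overlay('pics/s4.png',[.5685,.0167,.2225],B,k)
d=cal('pics/s4.png');s=r.get_state();q=rot(s['tcp_rot'])
def pl(P,col):
  Q=[w2px(d,s['position']+q.apply(np.array(p)/1e3)) for p in P]
  cv2.polylines(a,[np.array([((u-B[0]+.5)*k,(v-B[1]+.5)*k) for u,v in Q]).astype(int)],True,col,1,cv2.LINE_AA)
for z in(151.9,167.9): pl([(-46,-31,z),(46,-31,z),(46,31,z),(-46,31,z)],(255,255,0))
pl([(46,-18,160),(62,-18,160),(62,18,160),(46,18,160)],(0,255,255))
cv2.imwrite('pics/c5.png',a)"
```

```text
turn 0.1 then delta mm [ 0.2 -0.3 27.4] | yaw -167.1 pos [0.6088 0.0262 0.2393] F [-0.5 -0.4 -0.8] gap 0.702 gf 20.0 t 10.35 j6 -1.95
```

View pics/c5.png

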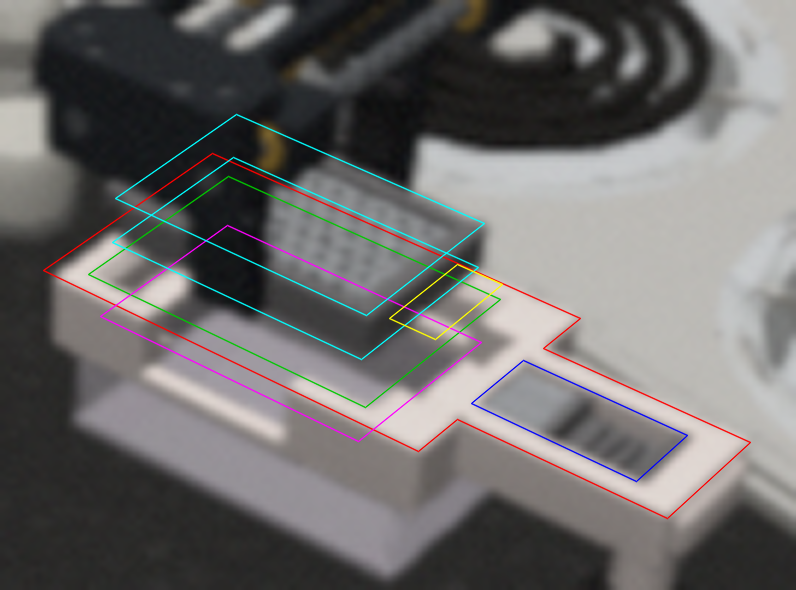

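The held insert matches the model to within about 1 mm and the lock is back: the grey plate fills the slot's pocket side at (530,395). Lowering.

arm_command([
  {"jaw": -1,"turn": 0,"delta_pos": [0,0,6]},
  {"jaw": -1,"turn": 0,"delta_pos": [0,0,5]},
  {"jaw": -1,"turn": 0,"delta_pos": [0,0,3]},
  {"jaw": -1,"turn": 0,"delta_pos": [0,0,0]},
  {"jaw": -1,"turn": 0,"delta_pos": [0,0,0]},
])

```text
t: 10.82
position: [0.6088, 0.0257, 0.2247]
tcp_rot: [-0.0, -0.112, 0.994, 0.0]
force: [-0.8, 0.3, -1.7]
finger_gap: 0.703
gripper_force: 20.0
```

arm_command([
  {"jaw": -1,"turn": 0,"delta_pos": [0,0,3]},
  {"jaw": -1,"turn": 0,"delta_pos": [0,0,2]},
  {"jaw": -1,"turn": 0,"delta_pos": [0,0,0]},
])

```text
t: 11.07
position: [0.6088, 0.0257, 0.2196]
tcp_rot: [0.0, -0.112, 0.994, -0.0]
force: [-1.3, -1.1, 1.2]
finger_gap: 0.699
gripper_force: 20.0
```

arm_command([
  {"jaw": -1,"turn": 0,"delta_pos": [0,0,3]},
  {"jaw": -1,"turn": 0,"delta_pos": [0,0,0]},
  {"jaw": -1,"turn": 0,"delta_pos": [0,0,0]},
])

```text
t: 11.32
position: [0.6089, 0.0258, 0.2183]
tcp_rot: [0.001, -0.112, 0.994, -0.0]
force: [-4.7, -0.2, 12.6]
finger_gap: 0.698
gripper_force: 20.0
```

```bash
python3 -c "
from go import *
plan(gw(PC,0),.2119,GY+np.pi);print(r.get_state()['wrist_torque'])"
```

```text
turn 0.1 then delta mm [0.2 0.  6.4] | yaw -167.1 pos [0.6089 0.0258 0.2183] F [-4.7 -0.2 12.6] gap 0.698 gf 20.0 t 11.3167 j6 -1.95
[ 0.05070262  0.55676855 -0.01854367]
```

arm_command([
  {"jaw": -1,"turn": 0,"delta_pos": [0,0,-2]},
  {"jaw": -1,"turn": 0,"delta_pos": [1.5,0,0]},
  {"jaw": -1,"turn": 0,"delta_pos": [0,0,0]},
])

```text
t: 11.57
position: [0.6071, 0.0255, 0.2184]
tcp_rot: [-0.0, -0.112, 0.994, 0.0]
force: [0.5, 0.2, -0.2]
finger_gap: 0.703
gripper_force: 20.0
```

```bash
python3 -c "
from go import *
plan(gw(PC,0),.2119,GY+np.pi);print(r.get_state()['wrist_torque'])
from ov import *
snap('side','pics/s5.png')
B=(335,160,470,260);k=5.9
a=cv2.resize(cv2.imread('pics/s5.png')[B[1]:B[3],B[0]:B[2]],None,fx=k,fy=k,interpolation=cv2.INTER_CUBIC)
cv2.imwrite('pics/c6.png',a)"
```

```text
turn 0.1 then delta mm [-1.6 -0.   6.5] | yaw -167.1 pos [0.6071 0.0255 0.2184] F [ 0.5  0.2 -0.2] gap 0.703 gf 20.0 t 11.5667 j6 -1.95
[ 0.04649351 -0.12270001 -0.06492318]
```

View pics/c6.png

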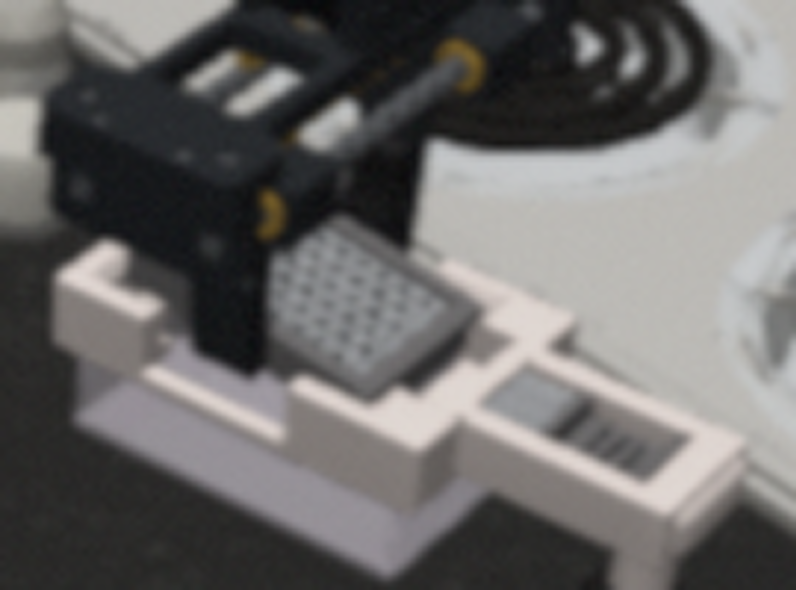

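The insert has pitched in the grip, with the far end up on the flare and the tongue end low. After the shift towards the handle it is free again, so I continue down gently.

arm_command([
  {"jaw": -1,"turn": 0,"delta_pos": [0,0,1.5]},
  {"jaw": -1,"turn": 0,"delta_pos": [0,0,1.5]},
  {"jaw": -1,"turn": 0,"delta_pos": [0,0,0]},
])

```text
t: 11.87
position: [0.6071, 0.0255, 0.218]
tcp_rot: [0.001, -0.112, 0.994, -0.0]
force: [-8.5, 0.4, 19.7]
finger_gap: 0.705
gripper_force: 20.0
```

```bash
python3 -c "
from go import *
plan(gw(PC,0),.2119,GY+np.pi);print(r.get_state()['wrist_torque'])"
```

```text
turn 0.2 then delta mm [-1.6 -0.1  6.1] | yaw -167.1 pos [0.6071 0.0255 0.218 ] F [-8.5  0.4 19.7] gap 0.705 gf 20.0 t 11.8667 j6 -1.95
[0.25139531 1.21521587 0.01058606]
```

arm_command([
  {"jaw": -1,"turn": 0,"delta_pos": [0,0,-3]},
  {"jaw": -1,"turn": 0,"delta_pos": [1.5,0,0]},
  {"jaw": -1,"turn": 0,"delta_pos": [0,0,1.5]},
  {"jaw": -1,"turn": 0,"delta_pos": [0,0,1.5]},
  {"jaw": -1,"turn": 0,"delta_pos": [0,0,0]},
])

```text
t: 12.28
position: [0.6062, 0.0252, 0.2179]
tcp_rot: [0.002, -0.112, 0.994, -0.0]
force: [-3.9, 1.9, 18.7]
finger_gap: 0.703
gripper_force: 20.0
```

```bash
python3 -c "
from go import *
plan(gw(PC,0),.2119,GY+np.pi);print(r.get_state()['wrist_torque'])"
```

```text
turn 0.2 then delta mm [-2.5  0.   6. ] | yaw -167.1 pos [0.6062 0.0252 0.2179] F [-3.9  1.9 18.7] gap 0.703 gf 20.0 t 12.2833 j6 -1.95
[0.3386675  0.51736949 0.06855694]
```

arm_command([
  {"jaw": -1,"turn": 0,"delta_pos": [0,0,-2]},
  {"jaw": 1,"turn": 0,"delta_pos": [0,0,0]},
  {"jaw": 1,"turn": 0,"delta_pos": [0,0,0]},
  {"jaw": 1,"turn": 0,"delta_pos": [0,0,0]},
  {"jaw": 1,"turn": 0,"delta_pos": [0,0,0]},
])

```text
t: 12.7
position: [0.6057, 0.025, 0.2171]
tcp_rot: [-0.001, -0.112, 0.994, 0.0]
force: [0.1, 0.5, 0.6]
finger_gap: 0.976
gripper_force: 0.0
```

arm_command([
  {"jaw": 1,"turn": 0,"delta_pos": [0,0,-30]},
  {"jaw": 1,"turn": 0,"delta_pos": [0,0,-35]},
  {"jaw": 1,"turn": 0,"delta_pos": [0,0,-35]},
  {"jaw": -1,"turn": 0,"delta_pos": [40,0,0]},
  {"jaw": -1,"turn": 0,"delta_pos": [40,0,0]},
])

```text
t: 13.12
position: [0.5279, 0.0071, 0.3193]
tcp_rot: [0.003, -0.113, 0.994, -0.001]
force: [-0.2, 0.4, -0.6]
finger_gap: 0.877
gripper_force: 0.0
```

arm_command([
  {"jaw": -1,"turn": 0,"delta_pos": [40,0,0]},
  {"jaw": -1,"turn": 0,"delta_pos": [40,0,0]},
  {"jaw": -1,"turn": 0,"delta_pos": [0,0,0]},
  {"jaw": -1,"turn": 0,"delta_pos": [0,0,0]},
])

```text
t: 13.45
position: [0.4486, -0.0108, 0.3179]
tcp_rot: [-0.0, -0.112, 0.994, 0.0]
force: [0.3, 0.2, 1.4]
finger_gap: 0.573
gripper_force: 0.0
```

```bash
python3 -c "
from ov import *
snap('side','pics/s6.png');snap('top','pics/t6.png')
G=[.5685,.0167,.2225]
a=overlay('pics/s6.png',G,(340,175,470,275),3.4)
b=overlay('pics/t6.png',G,(350,195,435,330),4.0)
o=np.zeros((600,800,3),np.uint8);o[:a.shape[0],:a.shape[1]]=a;o[:b.shape[0],445:445+b.shape[1]]=b;cv2.imwrite('pics/c7.png',o)
print(r.get_state()['position'])"
```

```text
[ 0.45069077 -0.01076249  0.31802154]
```

View pics/c7.png

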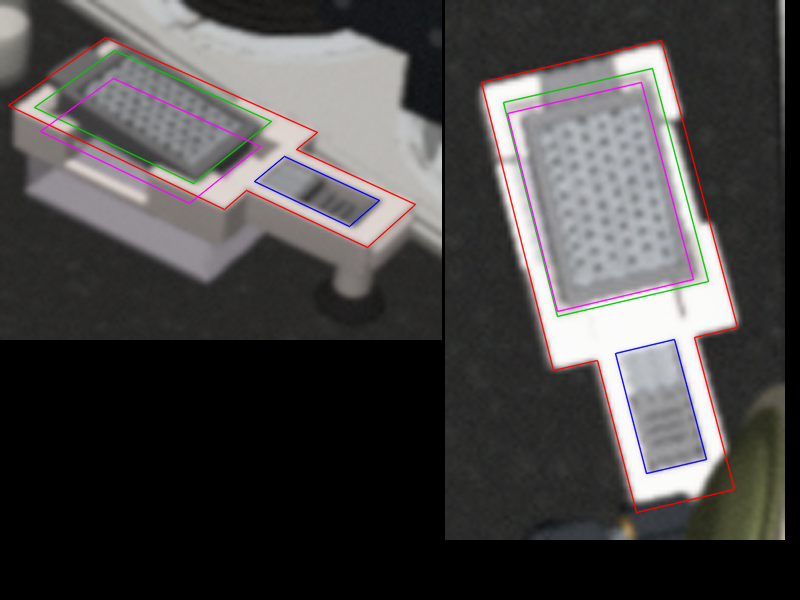

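The insert went in reversed. Its tongue shows on the far deck rim at (580,75) in the top crop, because I took the insert's x axis the wrong way round. I'll regrasp it, level it on the worktop, turn it half round and place it again.

```bash
python3 -c "
from go import *
d=cal('pics/t6.png')
pts=[(523,108),(648,86),(694,282),(565,306)]
zs=[.073,.073,.0605,.0605]
W=[px2w(d,350+(x-445)/4-.5,195+y/4-.5,z)[:2] for (x,y),z in zip(pts,zs)]
c=np.mean(W,0);print(c,gw(PC,0),[np.linalg.norm(W[i]-W[i-1]).round(4) for i in range(4)])
plan(c,.26,GY+np.pi)"
```

```text
[0.60592006 0.02575645] [0.60868437 0.02579155] [np.float64(0.0926), np.float64(0.0587), np.float64(0.0921), np.float64(0.0606)]
turn 0.1 then delta mm [-159.5    1.4   58. ] | yaw -167.1 pos [ 0.4507 -0.0108  0.318 ] F [ 0.6 -0.7  0.1] gap 0.477 gf 0.0 t 13.55 j6 -2.08
```

arm_command([
  {"jaw": 1,"turn": 0,"delta_pos": [-40,0,0]},
  {"jaw": 1,"turn": 0,"delta_pos": [-40,0,0]},
  {"jaw": 1,"turn": 0,"delta_pos": [-40,0,0]},
  {"jaw": 1,"turn": 0,"delta_pos": [-39,1,0]},
  {"jaw": 1,"turn": 0,"delta_pos": [0,0,0]},
])

```text
t: 13.97
position: [0.6103, 0.0274, 0.3162]
tcp_rot: [0.002, -0.113, 0.994, -0.0]
force: [-0.7, -0.1, 0.6]
finger_gap: 0.835
gripper_force: 0.0
```

arm_command([
  {"jaw": 1,"turn": 0,"delta_pos": [0,0,25]},
  {"jaw": 1,"turn": 0,"delta_pos": [0,0,25]},
  {"jaw": 1,"turn": 0,"delta_pos": [0,0,0]},
  {"jaw": 1,"turn": 0,"delta_pos": [0,0,0]},
])

```text
t: 14.3
position: [0.6053, 0.0261, 0.2669]
tcp_rot: [-0.001, -0.112, 0.994, 0.0]
force: [0.6, -0.6, 1.1]
finger_gap: 1.002
gripper_force: 0.0
```

```bash
python3 -c "
from go import *
plan([.606,.0255],.218,GY+np.pi)"
```

```text
turn 0.2 then delta mm [-0.6 -0.7 48.9] | yaw -167.1 pos [0.6053 0.0261 0.2669] F [ 0.6 -0.6  1.1] gap 1.002 gf 0.0 t 14.3 j6 -1.95
```

arm_command([
  {"jaw": 1,"turn": 0,"delta_pos": [-0.6,-0.7,20]},
  {"jaw": 1,"turn": 0,"delta_pos": [0,0,20]},
  {"jaw": 1,"turn": 0,"delta_pos": [0,0,8]},
  {"jaw": 1,"turn": 0,"delta_pos": [0,0,0]},
  {"jaw": 1,"turn": 0,"delta_pos": [0,0,0]},
])

```text
t: 14.72
position: [0.6059, 0.0253, 0.221]
tcp_rot: [0.001, -0.112, 0.994, -0.0]
force: [-0.9, 0.0, -0.6]
finger_gap: 1.0
gripper_force: 0.0
```

arm_command([
  {"jaw": -1,"turn": 0,"delta_pos": [0,0,0]},
  {"jaw": -1,"turn": 0,"delta_pos": [0,0,0]},
  {"jaw": -1,"turn": 0,"delta_pos": [0,0,0]},
  {"jaw": -1,"turn": 0,"delta_pos": [0,0,0]},
  {"jaw": -1,"turn": 0,"delta_pos": [0,0,0]},
], newtons=20)

```text
t: 15.13
position: [0.6055, 0.0253, 0.2203]
tcp_rot: [0.0, -0.112, 0.994, -0.0]
force: [-0.2, 0.5, 3.4]
finger_gap: 0.699
gripper_force: 20.0
```

```bash
python3 -c "
from go import *
plan([.606,.0255],.218,GY+np.pi)"
```

```text
turn 0.1 then delta mm [-0.6  0.1  2.3] | yaw -167.1 pos [0.6055 0.0253 0.2203] F [-0.2  0.5  3.4] gap 0.699 gf 20.0 t 15.1333 j6 -1.95
```

arm_command([
  {"jaw": -1,"turn": 0,"delta_pos": [0,0,-20]},
  {"jaw": -1,"turn": 0,"delta_pos": [0,0,-30]},
  {"jaw": -1,"turn": 0,"delta_pos": [0,0,-30]},
  {"jaw": -1,"turn": 0,"delta_pos": [-7,32,0]},
  {"jaw": -1,"turn": 0,"delta_pos": [-7,32,0]},
])

```text
t: 15.55
position: [0.6049, 0.0904, 0.3017]
tcp_rot: [0.002, -0.111, 0.994, -0.0]
force: [0.2, 1.1, -1.6]
finger_gap: 0.7
gripper_force: 20.0
```

arm_command([
  {"jaw": -1,"turn": 0,"delta_pos": [-7,32,0]},
  {"jaw": -1,"turn": 0,"delta_pos": [-7,32,0]},
  {"jaw": -1,"turn": 0,"delta_pos": [-7,32,0]},
  {"jaw": -1,"turn": 6.5,"delta_pos": [0,0,0]},
  {"jaw": -1,"turn": 6.5,"delta_pos": [0,0,0]},
])

```text
t: 15.97
position: [0.6033, 0.1911, 0.2994]
tcp_rot: [-0.0, 0.002, 1.0, -0.0]
force: [0.2, -1.0, -1.9]
finger_gap: 0.7
gripper_force: 20.0
```

arm_command([
  {"jaw": -1,"turn": 6.5,"delta_pos": [0,0,0]},
  {"jaw": -1,"turn": 6.5,"delta_pos": [0,0,0]},
  {"jaw": -1,"turn": 6.5,"delta_pos": [0,0,0]},
  {"jaw": -1,"turn": 6.5,"delta_pos": [0,0,0]},
  {"jaw": -1,"turn": 6.5,"delta_pos": [0,0,0]},
])

```text
t: 16.38
position: [0.6037, 0.1891, 0.2995]
tcp_rot: [-0.0, 0.283, 0.959, -0.0]
force: [0.4, 0.5, -1.0]
finger_gap: 0.699
gripper_force: 20.0
```

arm_command([
  {"jaw": -1,"turn": 6.5,"delta_pos": [0,0,0]},
  {"jaw": -1,"turn": 6.5,"delta_pos": [0,0,0]},
  {"jaw": -1,"turn": 6.5,"delta_pos": [0,0,0]},
  {"jaw": -1,"turn": 6.5,"delta_pos": [0,0,0]},
  {"jaw": -1,"turn": 6.5,"delta_pos": [0,0,0]},
])

```text
t: 16.8
position: [0.6037, 0.1891, 0.2995]
tcp_rot: [-0.0, 0.541, 0.841, -0.0]
force: [-0.5, -0.7, -1.2]
finger_gap: 0.703
gripper_force: 20.0
```

arm_command([
  {"jaw": -1,"turn": 6.5,"delta_pos": [0,0,0]},
  {"jaw": -1,"turn": 6.5,"delta_pos": [0,0,0]},
  {"jaw": -1,"turn": 6.5,"delta_pos": [0,0,0]},
  {"jaw": -1,"turn": 6.5,"delta_pos": [0,0,0]},
  {"jaw": -1,"turn": 6.5,"delta_pos": [0,0,0]},
])

```text
t: 17.22
position: [0.6037, 0.1891, 0.2995]
tcp_rot: [-0.0, 0.754, 0.656, -0.0]
force: [-0.1, -0.4, -2.0]
finger_gap: 0.698
gripper_force: 20.0
```

arm_command([
  {"jaw": -1,"turn": 6.5,"delta_pos": [0,0,0]},
  {"jaw": -1,"turn": 6.5,"delta_pos": [0,0,0]},
  {"jaw": -1,"turn": 6.5,"delta_pos": [0,0,0]},
  {"jaw": -1,"turn": 6.5,"delta_pos": [0,0,0]},
  {"jaw": -1,"turn": 6.5,"delta_pos": [0,0,0]},
])

```text
t: 17.63
position: [0.6037, 0.1891, 0.2995]
tcp_rot: [-0.0, 0.908, 0.419, -0.0]
force: [0.6, -1.2, -1.2]
finger_gap: 0.704
gripper_force: 20.0
```

arm_command([
  {"jaw": -1,"turn": 6.5,"delta_pos": [0,0,0]},
  {"jaw": -1,"turn": 6.5,"delta_pos": [0,0,0]},
  {"jaw": -1,"turn": 6.5,"delta_pos": [0,0,0]},
  {"jaw": -1,"turn": 6.5,"delta_pos": [0,0,0]},
  {"jaw": -1,"turn": 0,"delta_pos": [0,0,0]},
])

```text
t: 18.05
position: [0.6037, 0.1891, 0.2995]
tcp_rot: [-0.0, 0.979, 0.205, -0.0]
force: [-0.1, -0.2, -1.8]
finger_gap: 0.701
gripper_force: 20.0
```

```bash
python3 -c "
from go import *
plan(I,.22,GY)"
```

```text
turn 10.9 then delta mm [ 3.6 -1.2 79.5] | yaw 23.7 pos [0.6037 0.1891 0.2995] F [-0.1 -0.2 -1.8] gap 0.701 gf 20.0 t 18.05 j6 1.27
```

arm_command([
  {"jaw": -1,"turn": 5.5,"delta_pos": [0,0,30]},
  {"jaw": -1,"turn": 5.4,"delta_pos": [0,0,35]},
  {"jaw": -1,"turn": 0,"delta_pos": [0,0,35]},
  {"jaw": -1,"turn": 0,"delta_pos": [0,0,18]},
  {"jaw": -1,"turn": 0,"delta_pos": [0,0,0]},
])

```text
t: 18.47
position: [0.6029, 0.1889, 0.1776]
tcp_rot: [0.0, 0.993, 0.115, -0.004]
force: [-0.1, 0.4, -0.9]
finger_gap: 0.702
gripper_force: 20.0
```

arm_command([
  {"jaw": -1,"turn": 0,"delta_pos": [0,0,3]},
  {"jaw": -1,"turn": 0,"delta_pos": [0,0,0]},
  {"jaw": -1,"turn": 0,"delta_pos": [0,0,0]},
])

```text
t: 18.72
position: [0.6042, 0.1892, 0.1804]
tcp_rot: [-0.0, 0.994, 0.114, 0.001]
force: [1.0, -0.2, -1.5]
finger_gap: 0.703
gripper_force: 20.0
```

```bash
python3 -c "
from go import *
plan(I,.169,GY)"
```

```text
turn 0.3 then delta mm [ 3.2 -1.2 11.4] | yaw 13.0 pos [0.6042 0.1892 0.1804] F [ 1.  -0.2 -1.5] gap 0.703 gf 20.0 t 18.7167 j6 1.46
```

arm_command([
  {"jaw": -1,"turn": 0.3,"delta_pos": [0,0,4]},
  {"jaw": -1,"turn": 0,"delta_pos": [0,0,4]},
  {"jaw": -1,"turn": 0,"delta_pos": [0,0,3]},
  {"jaw": -1,"turn": 0,"delta_pos": [0,0,0]},
  {"jaw": -1,"turn": 0,"delta_pos": [0,0,0]},
])

```text
t: 19.13
position: [0.6039, 0.1891, 0.1687]
tcp_rot: [0.0, 0.994, 0.111, 0.001]
force: [-2.0, 0.1, 7.3]
finger_gap: 0.702
gripper_force: 20.0
```

arm_command([
  {"jaw": 1,"turn": 0,"delta_pos": [0,0,0]},
  {"jaw": 1,"turn": 0,"delta_pos": [0,0,0]},
  {"jaw": 1,"turn": 0,"delta_pos": [0,0,0]},
  {"jaw": 1,"turn": 0,"delta_pos": [0,0,0]},
])

```text
t: 19.47
position: [0.6039, 0.1891, 0.1676]
tcp_rot: [-0.0, 0.994, 0.11, 0.0]
force: [0.6, -0.6, -0.5]
finger_gap: 0.976
gripper_force: 0.0
```

```bash
python3 -c "
from go import *
plan(I,.168,GY)
snap('side','pics/s8.png')
cv2.imwrite('pics/c8.png',cv2.resize(cv2.imread('pics/s8.png')[180:300,235:385],None,fx=4,fy=4))"
```

```text
turn -0.1 then delta mm [ 3.5 -1.2 -0.4] | yaw 12.7 pos [0.6039 0.1891 0.1676] F [ 0.6 -0.6 -0.5] gap 0.976 gf 0.0 t 19.4667 j6 1.47
```

View pics/c8.png

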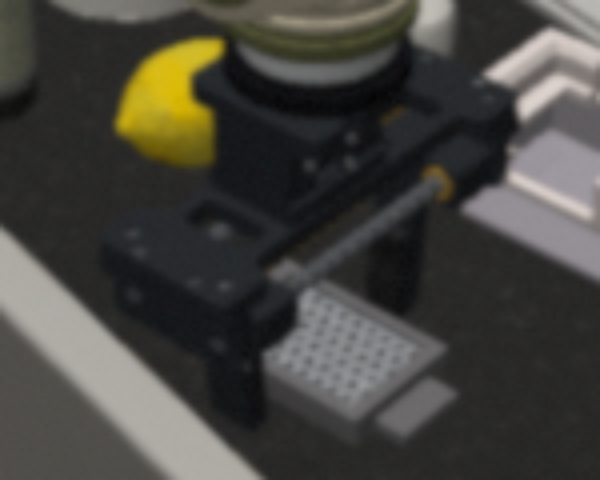

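The insert now lies flat with its tongue at (415,405), pointing to the handle side. I've now viewed 11 pictures, one over the limit, so from here I check by numbers only.

```bash
python3 -c "
from go import *
d=cal('pics/s8.png');s=r.get_state();q=rot(s['tcp_rot'])
for n,x,y,z in [('nearL exp -46',361,418,.016),('nearR exp -46',446,349,.016),('tongL exp -62',404,438,.008),('tongR exp -62',458,394,.008)]:
  p=px2w(d,235+x/4-.5,180+y/4-.5,z); print(n,(q.inv().apply(p-s['position'])*1e3).round(1))"
```

```text
nearL exp -46 [-49.5 -27.7 151.6]
nearR exp -46 [-48.9  29.3 151.6]
tongL exp -62 [-65.3 -18.7 159.6]
tongR exp -62 [-65.3  17.3 159.6]
```

arm_command([
  {"jaw": -1,"turn": 0,"delta_pos": [0,0,0]},
  {"jaw": -1,"turn": 0,"delta_pos": [0,0,0]},
  {"jaw": -1,"turn": 0,"delta_pos": [0,0,0]},
  {"jaw": -1,"turn": 0,"delta_pos": [0,0,0]},
  {"jaw": -1,"turn": 0,"delta_pos": [0,0,0]},
], newtons=25)

```text
t: 19.93
position: [0.6038, 0.1891, 0.1677]
tcp_rot: [0.0, 0.994, 0.111, 0.0]
force: [0.2, -0.0, 0.0]
finger_gap: 0.699
gripper_force: 25.0
```

arm_command([
  {"jaw": -1,"turn": 0,"delta_pos": [0,0,-15]},
  {"jaw": -1,"turn": 0,"delta_pos": [0,0,-35]},
  {"jaw": -1,"turn": 0,"delta_pos": [0,0,-35]},
  {"jaw": -1,"turn": 0,"delta_pos": [0,0,-25]},
  {"jaw": -1,"turn": 0,"delta_pos": [0,0,0]},
])

```text
t: 20.35
position: [0.6043, 0.1893, 0.2833]
tcp_rot: [-0.0, 0.994, 0.111, 0.005]
force: [0.5, -0.3, -0.9]
finger_gap: 0.701
gripper_force: 25.0
```

```bash
python3 -c "
from go import *
plan(gw(PC+2.8,0),.25,GY)"
```

```text
turn -0.0 then delta mm [-29.  160.4  33.3] | yaw 12.7 pos [0.6043 0.1893 0.2833] F [ 0.5 -0.3 -0.9] gap 0.701 gf 25.0 t 20.35 j6 1.47
```

arm_command([
  {"jaw": -1,"turn": 0,"delta_pos": [-6,32,0]},
  {"jaw": -1,"turn": 0,"delta_pos": [-6,32,0]},
  {"jaw": -1,"turn": 0,"delta_pos": [-6,32,0]},
  {"jaw": -1,"turn": 0,"delta_pos": [-6,32,0]},
  {"jaw": -1,"turn": 0,"delta_pos": [-5,32,0]},
])

```text
t: 20.77
position: [0.6102, 0.0252, 0.2765]
tcp_rot: [-0.0, 0.994, 0.111, -0.001]
force: [1.3, 0.4, -1.6]
finger_gap: 0.703
gripper_force: 25.0
```

arm_command([
  {"jaw": -1,"turn": 0,"delta_pos": [0,0,20]},
  {"jaw": -1,"turn": 0,"delta_pos": [0,0,13]},
  {"jaw": -1,"turn": 0,"delta_pos": [0,0,0]},
  {"jaw": -1,"turn": 0,"delta_pos": [0,0,0]},
])

```text
t: 21.1
position: [0.6105, 0.0266, 0.2436]
tcp_rot: [-0.0, 0.994, 0.11, -0.001]
force: [-0.2, 0.1, -1.9]
finger_gap: 0.699
gripper_force: 25.0
```

```bash
python3 -c "
from go import *
plan(gw(PC+2.8,0),.2117,GY)"
```

```text
turn -0.1 then delta mm [ 0.8  0.4 31.9] | yaw 12.7 pos [0.6105 0.0266 0.2436] F [-0.2  0.1 -1.9] gap 0.699 gf 25.0 t 21.1 j6 1.2
```

arm_command([
  {"jaw": -1,"turn": 0,"delta_pos": [0.8,0.4,8]},
  {"jaw": -1,"turn": 0,"delta_pos": [0,0,6]},
  {"jaw": -1,"turn": 0,"delta_pos": [0,0,0]},
  {"jaw": -1,"turn": 0,"delta_pos": [0,0,0]},
])

```text
t: 21.43
position: [0.6115, 0.0267, 0.2305]
tcp_rot: [-0.0, 0.994, 0.111, -0.0]
force: [0.5, -0.3, -1.9]
finger_gap: 0.706
gripper_force: 25.0
```

arm_command([
  {"jaw": -1,"turn": 0,"delta_pos": [0,0,3]},
  {"jaw": -1,"turn": 0,"delta_pos": [0,0,2]},
  {"jaw": -1,"turn": 0,"delta_pos": [0,0,0]},
  {"jaw": -1,"turn": 0,"delta_pos": [0,0,0]},
])

```text
t: 21.77
position: [0.6115, 0.0264, 0.2258]
tcp_rot: [-0.0, 0.994, 0.11, -0.0]
force: [0.2, -0.4, -1.4]
finger_gap: 0.697
gripper_force: 25.0
```

arm_command([
  {"jaw": -1,"turn": 0,"delta_pos": [0,0,2]},
  {"jaw": -1,"turn": 0,"delta_pos": [0,0,2]},
  {"jaw": -1,"turn": 0,"delta_pos": [0,0,0]},
  {"jaw": -1,"turn": 0,"delta_pos": [0,0,0]},
])

```text
t: 22.1
position: [0.6115, 0.0264, 0.2216]
tcp_rot: [-0.0, 0.994, 0.11, -0.0]
force: [0.5, 0.1, -2.0]
finger_gap: 0.704
gripper_force: 25.0
```

```bash
python3 -c "
from go import *
plan(gw(PC+2.8,0),.2117,GY);print(r.get_state()['wrist_torque'])"
```

```text
turn -0.1 then delta mm [-0.1 -0.   9.9] | yaw 12.7 pos [0.6115 0.0264 0.2216] F [ 0.5  0.1 -2. ] gap 0.704 gf 25.0 t 22.1 j6 1.2
[-0.00191823 -0.02535278 -0.01333023]
```

Underside is at about 54 mm, inside the flare with no contact. Continue.

arm_command([
  {"jaw": -1,"turn": 0,"delta_pos": [0,0,2]},
  {"jaw": -1,"turn": 0,"delta_pos": [0,0,2]},
  {"jaw": -1,"turn": 0,"delta_pos": [0,0,0]},
  {"jaw": -1,"turn": 0,"delta_pos": [0,0,0]},
])

```text
t: 22.43
position: [0.6115, 0.0264, 0.2176]
tcp_rot: [-0.0, 0.994, 0.111, -0.0]
force: [-0.5, -0.5, -1.4]
finger_gap: 0.703
gripper_force: 25.0
```

arm_command([
  {"jaw": -1,"turn": 0,"delta_pos": [0,0,2]},
  {"jaw": -1,"turn": 0,"delta_pos": [0,0,1.5]},
  {"jaw": -1,"turn": 0,"delta_pos": [0,0,0]},
  {"jaw": -1,"turn": 0,"delta_pos": [0,0,0]},
])

```text
t: 22.77
position: [0.6115, 0.0264, 0.2142]
tcp_rot: [-0.0, 0.994, 0.11, -0.0]
force: [-0.1, -0.0, -1.6]
finger_gap: 0.701
gripper_force: 25.0
```

```bash
python3 -c "
from go import *
plan(gw(PC+2.8,0),.2117,GY);print(r.get_state()['wrist_torque'])"
```

```text
turn -0.1 then delta mm [-0.1 -0.   2.5] | yaw 12.7 pos [0.6115 0.0264 0.2142] F [-0.1 -0.  -1.6] gap 0.701 gf 25.0 t 22.7667 j6 1.2
[ 4.41054380e-03  4.27073398e-05 -1.37046330e-02]
```

arm_command([
  {"jaw": -1,"turn": 0,"delta_pos": [0,0,1.5]},
  {"jaw": -1,"turn": 0,"delta_pos": [0,0,1]},
  {"jaw": -1,"turn": 0,"delta_pos": [0,0,0.7]},
  {"jaw": -1,"turn": 0,"delta_pos": [0,0,0]},
  {"jaw": -1,"turn": 0,"delta_pos": [0,0,0]},
])

```text
t: 23.18
position: [0.6115, 0.0264, 0.2117]
tcp_rot: [0.0, 0.994, 0.111, 0.0]
force: [-2.1, 0.7, 5.5]
finger_gap: 0.704
gripper_force: 25.0
```

```bash
python3 -c "
from go import *
plan(gw(PC+2.8,0),.2117,GY);print(r.get_state()['wrist_torque'])"
```

```text
turn -0.1 then delta mm [-0.1  0.  -0. ] | yaw 12.7 pos [0.6115 0.0264 0.2117] F [-2.1  0.7  5.5] gap 0.704 gf 25.0 t 23.1833 j6 1.2
[ 0.06035175  0.40344288 -0.01773457]
```

Contact came at exactly the ledge height, so it is seated. Release, rise, and go to the lock.

arm_command([
  {"jaw": 1,"turn": 0,"delta_pos": [0,0,0]},
  {"jaw": 1,"turn": 0,"delta_pos": [0,0,0]},
  {"jaw": 1,"turn": 0,"delta_pos": [0,0,0]},
  {"jaw": 1,"turn": 0,"delta_pos": [0,0,0]},
  {"jaw": 1,"turn": 0,"delta_pos": [0,0,-15]},
])

```text
t: 23.6
position: [0.6111, 0.0264, 0.2237]
tcp_rot: [-0.001, 0.994, 0.11, -0.002]
force: [-0.2, -0.0, 0.1]
finger_gap: 1.002
gripper_force: 0.0
```

arm_command([
  {"jaw": 1,"turn": 0,"delta_pos": [0,0,-25]},
  {"jaw": 1,"turn": 0,"delta_pos": [0,0,-30]},
  {"jaw": 1,"turn": 0,"delta_pos": [-35,-15,0]},
  {"jaw": 1,"turn": 0,"delta_pos": [-35,-15,0]},
  {"jaw": 1,"turn": 0,"delta_pos": [-35,-15,0]},
])

```text
t: 24.02
position: [0.4977, 0.0474, 0.2812]
tcp_rot: [0.0, 0.994, 0.11, 0.0]
force: [0.5, 0.1, -0.0]
finger_gap: 1.001
gripper_force: 0.0
```

arm_command([
  {"jaw": 1,"turn": 0,"delta_pos": [-10,-8,0]},
  {"jaw": 1,"turn": 0,"delta_pos": [0,0,0]},
  {"jaw": 1,"turn": 0,"delta_pos": [0,0,0]},
])

```text
t: 24.27
position: [0.488, 0.0529, 0.2815]
tcp_rot: [0.0, 0.994, 0.111, 0.001]
force: [0.8, 0.3, 0.2]
finger_gap: 1.0
gripper_force: 0.0
```

```bash
python3 -c "
from go import *
plan(gw(SM-10,52),.2205,GY)
# seat check from side view: compare insert edges by template against model
snap('side','pics/s9.png');snap('top','pics/t9.png')"
```

```text
turn -0.0 then delta mm [-0.3  1.1 61. ] | yaw 12.7 pos [0.488  0.0529 0.2815] F [0.8 0.3 0.2] gap 1.0 gf 0.0 t 24.2667 j6 1.22
```

arm_command([
  {"jaw": 1,"turn": 0,"delta_pos": [0,1,25]},
  {"jaw": 1,"turn": 0,"delta_pos": [0,0,20]},
  {"jaw": 1,"turn": 0,"delta_pos": [0,0,8]},
  {"jaw": 1,"turn": 0,"delta_pos": [0,0,0]},
  {"jaw": 1,"turn": 0,"delta_pos": [0,0,0]},
])

```text
t: 24.78
position: [0.4887, 0.0517, 0.2281]
tcp_rot: [-0.0, 0.994, 0.11, -0.0]
force: [0.1, 0.6, 0.4]
finger_gap: 1.0
gripper_force: 0.0
```

```bash
python3 -c "
from go import *
plan(gw(SM-10,52),.2205,GY)"
```

```text
turn -0.1 then delta mm [-0.7 -0.3  7.6] | yaw 12.7 pos [0.4887 0.0517 0.2281] F [0.1 0.6 0.4] gap 1.0 gf 0.0 t 24.7833 j6 1.21
```

arm_command([
  {"jaw": 1,"turn": 0,"delta_pos": [-0.7,0,4]},
  {"jaw": 1,"turn": 0,"delta_pos": [0,0,3.5]},
  {"jaw": 1,"turn": 0,"delta_pos": [0,0,0]},
  {"jaw": 1,"turn": 0,"delta_pos": [0,0,0]},
])

```text
t: 25.12
position: [0.4873, 0.0517, 0.2208]
tcp_rot: [0.0, 0.994, 0.111, 0.0]
force: [0.3, -0.5, -1.0]
finger_gap: 1.0
gripper_force: 0.0
```

arm_command([
  {"jaw": 1,"turn": 0,"delta_pos": [4,0,0]},
  {"jaw": 1,"turn": 0,"delta_pos": [4,0,0]},
  {"jaw": 1,"turn": 0,"delta_pos": [4,0,0]},
  {"jaw": 1,"turn": 0,"delta_pos": [0,0,0]},
])

```text
t: 25.45
position: [0.4995, 0.0545, 0.2207]
tcp_rot: [0.0, 0.994, 0.111, 0.0]
force: [-0.6, 0.3, -0.2]
finger_gap: 0.996
gripper_force: 0.1
```

arm_command([
  {"jaw": 1,"turn": 0,"delta_pos": [3,0,0]},
  {"jaw": 1,"turn": 0,"delta_pos": [3,0,0]},
  {"jaw": 1,"turn": 0,"delta_pos": [0,0,0]},
])

```text
t: 25.7
position: [0.5052, 0.0558, 0.2205]
tcp_rot: [-0.0, 0.994, 0.11, 0.0]
force: [-0.6, -0.6, 0.6]
finger_gap: 1.0
gripper_force: 0.4
```

arm_command([
  {"jaw": 1,"turn": 0,"delta_pos": [3,0,0]},
  {"jaw": 1,"turn": 0,"delta_pos": [2,0,0]},
  {"jaw": 1,"turn": 0,"delta_pos": [0,0,0]},
])

```text
t: 25.95
position: [0.51, 0.0569, 0.2205]
tcp_rot: [-0.0, 0.994, 0.11, 0.0]
force: [-0.9, -0.4, 2.0]
finger_gap: 0.998
gripper_force: 0.7
```

arm_command([
  {"jaw": 1,"turn": 0,"delta_pos": [1.5,0,0]},
  {"jaw": 1,"turn": 0,"delta_pos": [1.5,0,0]},
  {"jaw": 1,"turn": 0,"delta_pos": [0,0,0]},
])

```text
t: 26.2
position: [0.5121, 0.0574, 0.2204]
tcp_rot: [-0.0, 0.994, 0.11, -0.001]
force: [-7.1, -1.4, 4.3]
finger_gap: 0.998
gripper_force: 3.6
```

```bash
python3 -c "
from go import *
plan(gw(SM+10,52),.2205,GY)"
```

```text
turn -0.1 then delta mm [-4.8  0.1 -0.1] | yaw 12.7 pos [0.5121 0.0574 0.2204] F [-7.1 -1.4  4.3] gap 0.998 gf 3.6 t 26.2 j6 1.23
```

The stop came at the predicted home position. Centre the finger in the scoop, rise clear, and check numerically.

arm_command([
  {"jaw": 1,"turn": 0,"delta_pos": [-3,0,0]},
  {"jaw": 1,"turn": 0,"delta_pos": [-2,0,0]},
  {"jaw": 1,"turn": 0,"delta_pos": [0,0,0]},
  {"jaw": 1,"turn": 0,"delta_pos": [0,0,-10]},
  {"jaw": 1,"turn": 0,"delta_pos": [0,0,-30]},
])

```text
t: 26.62
position: [0.5074, 0.0563, 0.2582]
tcp_rot: [-0.001, 0.994, 0.11, -0.003]
force: [-0.5, 0.3, -1.1]
finger_gap: 1.001
gripper_force: 0.0
```

arm_command([
  {"jaw": 1,"turn": 0,"delta_pos": [0,0,-40]},
  {"jaw": 1,"turn": 0,"delta_pos": [-35,0,-20]},
  {"jaw": 1,"turn": 0,"delta_pos": [-35,0,0]},
  {"jaw": 1,"turn": 0,"delta_pos": [-35,0,0]},
  {"jaw": 1,"turn": 0,"delta_pos": [-35,0,0]},
])

```text
t: 27.03
position: [0.3697, 0.0256, 0.3209]
tcp_rot: [0.0, 0.994, 0.111, 0.001]
force: [0.4, 0.7, 0.6]
finger_gap: 0.998
gripper_force: 0.0
```

arm_command([
  {"jaw": 1,"turn": 0,"delta_pos": [-20,0,0]},
  {"jaw": 1,"turn": 0,"delta_pos": [0,0,0]},
  {"jaw": 1,"turn": 0,"delta_pos": [0,0,0]},
])

```text
t: 27.28
position: [0.3516, 0.021, 0.3211]
tcp_rot: [0.0, 0.994, 0.11, 0.001]
force: [0.4, -0.2, 0.1]
finger_gap: 1.002
gripper_force: 0.0
```

```bash
python3 -c "
from go import *
snap('side','pics/s10.png');snap('top','pics/t10.png');print(r.get_state()['position'],r.get_state()['force'])
def prof(f,xs,y,z):
  d=cal(f);a=cv2.cvtColor(cv2.GaussianBlur(cv2.imread(f),(3,3),0),cv2.COLOR_BGR2GRAY).astype(np.float32)
  P=np.array([w2px(d,[*gw(x,y),z]) for x in xs],np.float32); return cv2.remap(a,P[:,:1],P[:,1:],1).ravel().astype(int)
xs=range(-96,106,4);print(list(xs))
for n in('top0','t9','t10'):print(n,prof(f'pics/{n}.png',xs,0,.06))
for n in('side0','s9','s10'):print(n,prof(f'pics/{n}.png',xs,0,.06))
# frame edge profile across y on t10
ys=np.arange(-44,45,4)
for x in (0,41,82):print('y-prof x',x,[int(prof('pics/t10.png',[x],y,.06)[0]) for y in ys])
"
```

```text
[0.35265406 0.02107807 0.32084288] [ 0.77051801 -0.09659222 -0.1508477 ]
[-96, -92, -88, -84, -80, -76, -72, -68, -64, -60, -56, -52, -48, -44, -40, -36, -32, -28, -24, -20, -16, -12, -8, -4, 0, 4, 8, 12, 16, 20, 24, 28, 32, 36, 40, 44, 48, 52, 56, 60, 64, 68, 72, 76, 80, 84, 88, 92, 96, 100, 104]
top0 [250 247 237 249 251 250 231 153 147 137 135 133 134 145 146 162 232 248
 221 186 186 214 231 210 209 209 209 210 209 209 210 210 209 209 209 209
 209 209 209 209 208 207 205 215 245 247 216 217 245 230 105]
t9 [221 223 221 221 218 214 212 209 205 202 198 194 189 183 178 170 160 148
 133 116 126 146 146 134 143 144 162 156 160 158 160 160 161 163 163 161
 163 160 162 161 165 168 169 171 151 141 154 207 242 227 101]
t10 [252 249 240 250 252 252 250 204 148 151 135 138 139 137 153 161 228 250
 225 191 189 186 165 142 151 153 171 166 171 168 170 169 171 172 173 170
 174 171 173 171 175 178 179 182 161 152 165 217 247 233 108]
side0 [203 178 142 140 117  62  80  96  89  92  93  91  94  70  82 124 181 191
 156 140 130 105  95  93  90  89  89  90  90  90  89  88  89  89  89  90
  92  95  95 
[... 153 characters left out ...]
  65 117 134 138 134 134 132 136 133 138 138
 134 132 134 129 130 136 143 122 102 120 155 191 207 150  65]
s10 [211 185 148 146 144  95  63  95  99  97  93  94  98  88  68 118 189 199
 162 148 144 113  68  87 103 119 130 130 133 129 130 128 132 129 133 133
 130 127 129 125 125 131 138 118  99 115 149 184 201 146  63]
y-prof x 0 [172, 247, 233, 178, 153, 150, 150, 150, 152, 152, 150, 151, 153, 152, 152, 154, 154, 153, 152, 156, 227, 247, 170]
y-prof x 41 [44, 118, 236, 218, 154, 154, 169, 171, 167, 180, 174, 173, 161, 173, 170, 176, 158, 166, 153, 153, 208, 239, 228]
y-prof x 82 [145, 243, 237, 190, 151, 146, 153, 152, 148, 150, 151, 152, 154, 154, 152, 153, 154, 154, 149, 166, 225, 247, 188]
```

```bash
python3 -c "
from workcell import r
print(r.close_job())"
```

```text
the job is handed in; nothing more can be done
None
```

Job handed in at about 27.4 s: by force feedback and image profiles, the grating insert is seated in the pocket with its tongue under the lock, and the lock is fully home. I first laid the insert in backwards and had to lift it out and turn it, and I viewed 11 pictures against the limit of 10.

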